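# Load the spacer-ring magazine and start the feeder

### The arm

A 6-joint arm with a two-finger parallel gripper is mounted at the origin on the work surface. World frame = base frame: x ahead of the robot, y to its left, z up, the work surface at z = 0. Lengths are in m, angles in rad, forces in N, time in s.
With the tool pointing down it reaches from about 0.25 to 0.775 m from the base axis. Payload 4 kg.
Tool frame: the origin (TCP) lies midway between the tips of the shut fingers; the grasp point (between the pads) lies 19 mm behind it; x points along the fingers, z is the direction in which the jaws open and shut, and the axes are right-handed (so a half turn about x gives the same grasp; the last joint's range is limited). The gripper opens to 94 mm and grips with 3 to 60 N. Pads are 16 mm wide; open, the fingers measure 119 mm over their backs; the gripper's body (75 mm by 177 mm) begins 78 mm behind the grasp point.
Start: joints at [1.208, 0.087, 1.371, -0, 1.684, -0.103], TCP at [0.141, 0.532, 0.206] pointing down, gripper open.
Joint ranges: [-3.1, 3.1], [-0.76, 2.03], [0.27, 2.55], [-1.08, 4.22], [0.17, 2.65], [-2.57, 2.57]. Speed limits (rad/s): [2.79, 2.79, 3.14, 3.14, 3.14, 3.14].

### API

Orientations are given as a rotation vector (axis times angle).
In Python, from bench import bot gives the robot as it stands.
- The arm moves only by the tool apply_moves, never from a script. Its arguments are lists of equal length, an entry for each row: "jaw": the opening, from 0 (shut) to 1 (fully open); "linear": the shift along the tool's x, y, z in mm, a list of three; "angular": the turn, a rotation vector about the tool's x, y, z in degrees, a list of three. In form: {"jaw": [jaw, ...], "linear": [[dx, dy, dz], ...], "angular": [[ax, ay, az], ...]}. A call has 1 to 12 rows; each row is the pose to reach, as a shift and turn from the pose commanded when the call began, along the tool's axes at that moment; what a row does not reach only later rows make up. A row lasts 1/10 s, in which the tool goes at most 50 mm and 8.59 degrees, less where a joint would pass 70% of its speed; a pose out of reach is approached as far as the arm can. A call with a gripper value outside its range is refused whole. The fingers move at their own pace and stop on an object; "newtons" is the grip in N (left out, the last holds). Time passes only in rows, so rows that repeat a pose let the fingers close. It gives the time, the measured TCP pose, the force and the opening at its end, in the units of the state.
- bot.sense(): the state, without advancing time (a new reading comes with each control period).
- bot.camera(name): name is "scene" or "top" or "wrist"; returns a dict with "image" (400x640x3 uint8, red, green, blue), "range_z" (400x640 float32, m along the optical axis (not along the pixel's ray), 0 where there is no reading), "camera_matrix" (3x3 intrinsics, pixels), "view" (4x4, takes a point from world to camera coordinates). Camera axes: x right, y up, looking along -z (the intrinsics and any distortion apply to the point x, -y, -z); pixel columns grow to the right and rows downward; lengths in m; the calibration is good to about 2 mm. A picture is of the moment at which its call begins.
- bot.finish_job(): hands the job in, once; it reports no verdict.
Trained networks look in the newest picture that a camera, given by its name, has taken for a name from the list of things; names that differ only in an ending like _2 or _b are one class to them, and where a whole thing is asked for, a point or a joint stands for the part that bears it (a point fixed in the world has none). Each returns a list of dicts, best first, with "score" (0 to 1); they miss things now and then, are a little off and sometimes report something else, mostly with a low value. They report only what shows in the picture. A call takes as long as a camera call. They do not tell look-alikes from the thing itself.
- bot.trace(camera, label): "mask" (400x640 bool, what is visible of it) and "pixel" ([column, row] in pixels, amid what is visible of it).
The state is a dict: "clock": time; "joint_positions": joint angles; "joint_velocities": joint speeds; "joint_efforts": joint torques, N m; "eef_pos": TCP position; "tool_rot": TCP orientation; "wrist_force": force on the tool from outside, world axes, zero at the start; "moment": the same for the moment, N m; "finger_gap": finger opening in m.
Only numpy, scipy, OpenCV 4.12 (cv2) and the standard library are available. Lean on these libraries where they do the work, as an engineer would, in place of code of your own. Each camera call takes 0.05 s, during which the arm holds its last target.

### The job

Load the upright sleeve of the ring feeder: take the three spacer rings out of their wooden cradles and drop them flat into the sleeve as one column, the black ring first at the bottom, then the orange, then the blue on top. When all three lie fully down, flip the yellow guard up and over until it stays open by itself, then press the green start button beneath it fully in and let it go; leave the guard open and everything else where it stands.

Things in the scene. Friction and masses are not known exactly. Their poses are not given: they have to be found in the camera images.
- ring_black_mid (a point): centre (on the axis, half-way up; z along the axis) of the black spacer ring, steel, about 0.33 kg: flat disc 62 mm in diameter, 20 mm thick, with a 16 mm bolt hole, too small for a finger. Starts flat in one of the wooden cradles (which varies), underside 6 mm and top 26 mm above the table, within 6 mm of the cradle's middle; its own x within 0.05 rad of the cradle's x
- ring_orange_mid (a point): centre (on the axis, half-way up; z along the axis) of the orange spacer ring, plastic, about 0.07 kg: flat disc 62 mm in diameter, 20 mm thick, with a 16 mm bolt hole, too small for a finger. Starts flat in one of the wooden cradles (which varies), underside 6 mm and top 26 mm above the table, within 6 mm of the cradle's middle; its own x within 0.05 rad of the cradle's x
- ring_blue_mid (a point): centre (on the axis, half-way up; z along the axis) of the blue spacer ring, light alloy, about 0.13 kg: flat disc 62 mm in diameter, 20 mm thick, with a 16 mm bolt hole, too small for a finger. Starts flat in one of the wooden cradles (which varies), underside 6 mm and top 26 mm above the table, within 6 mm of the cradle's middle; its own x within 0.05 rad of the cradle's x
- cradle_a: fixed light-wood cradle: 6 mm base, two cheeks 70 mm long, 13 mm thick, 34 mm high, along its x axis, standing 70 mm apart (faces at y = +-35 mm); open at both x ends, so a ring in it can be gripped only along x. Outer size 70 x 96 mm. Origin: centre of its underside. Position and yaw vary
- cradle_b: second cradle, same as cradle_a
- cradle_c: third cradle, same as cradle_a
- magazine: fixed magazine: upright aluminium sleeve on a dark 100 x 100 x 8 mm foot. Origin: centre of the foot's underside; z up. Position and yaw vary
- bore_floor (a point): centre of the sleeve's inner floor, 8 mm above the table, z up the bore. Bore 65 mm in diameter, straight for 62 mm above this point, then 8 mm of funnel that widens to 80 mm; rim 87 mm across outside. Three rings stacked flat fill 60 mm: their centres come to rest 10, 30 and 50 mm above this point
- bore_mouth (a point): centre of the sleeve's rim plane, 78 mm above the table, 70 mm above the bore floor
- start_box: fixed grey start box 110 x 100 x 50 mm; on top a square well, 76 x 76 mm inside, walls 5 mm thick, up to 84 mm above the table, with the green button in its middle. Origin: centre of its underside; its front is -x. Stands on the left or the right, yaw varies
- guard (a joint): angle of the yellow guard cover (0.08 kg flat flap, 88 x 88 x 6 mm, over the well): 0 shut (start), 1.95 rad stop fully open. It turns almost freely and falls shut from before upright (about 1.57); past upright it falls back to the stop and stays
- guard_tab (a point): grip point of the red tab on the guard's front edge: a bar 12 mm wide (along the start box's y) and 12 mm thick that sticks out 39 mm beyond the yellow flap, in the flap's plane and free underneath; this point lies in the middle of its section, 12 mm from its tip, 115 mm from the hinge axis and, when shut, 89 mm above the table
- guard_hinge (a point): middle of the guard's hinge axis, which runs along the start box's y; 86 mm above the table, 46 mm behind (+x of) the middle of the box. The guard swings up from the front and over to the back
- start_button (a joint): travel of the green start button, 0 up, 0.006 m fully pressed (about 5 N); springs back
- start_button_top (a point): centre of the button's top, which faces up: 36 mm across, 72 mm above the table when up, at the bottom of the well under the guard, above the start box's origin
- glue_bottle: white bottle with a yellow label and red cap, 60 mm across, 160 mm tall, at the back; a bystander, leave in place. Origin: centre of its underside
- offcut: wood block 75 x 42 x 28 mm; a bystander, leave in place. Origin: centre of its underside
- pulley: loose bare-aluminium pulley wheel, 72 mm across, 16 mm thick, not one of the rings; a bystander, leave in place. Origin: centre of its underside
- tin: small tin with a pale lid and a red band, 56 mm across, 45 mm tall; a bystander, leave in place. Origin: centre of its underside
- paint_can: paint can with a blue band and a pale lid, 84 mm across, 110 mm tall, back left or right; a bystander, leave in place. Origin: centre of its underside
- jar: amber jar 70 mm across, 100 mm tall, back right or left; a bystander, leave in place. Origin: centre of its underside
Things that resemble listed ones, but are neither listed nor needed, are in the scene too. What is shaped like the part that bears ring_orange_mid but pink or turquoise is not meant.

How it is judged:
On the way, in this order (a step that is already met when the one before it is completed fails the run):
1. the black ring lies flat in the sleeve, at the bottom (horizontal distance between ring_black_mid and bore_floor below 0.004 m and z of ring_black_mid in the frame of bore_floor between 0.006 and 0.014 m and angle between the z axis of ring_black_mid and the z axis of bore_floor, either way round below 0.08 rad and contact force between ring_black and the fingers below 0.1 N), for 0.2 s.
2. the orange ring lies flat in the sleeve, on the black one (horizontal distance between ring_orange_mid and bore_floor below 0.004 m and z of ring_orange_mid in the frame of bore_floor between 0.026 and 0.034 m and angle between the z axis of ring_orange_mid and the z axis of bore_floor, either way round below 0.08 rad and contact force between ring_orange and the fingers below 0.1 N), for 0.2 s.
3. the blue ring lies flat in the sleeve, on top (horizontal distance between ring_blue_mid and bore_floor below 0.004 m and z of ring_blue_mid in the frame of bore_floor between 0.046 and 0.054 m and angle between the z axis of ring_blue_mid and the z axis of bore_floor, either way round below 0.08 rad and contact force between ring_blue and the fingers below 0.1 N), for 0.2 s.
4. the guard is flipped up past upright and stays (value of joint guard above 1.6 rad), for 0.2 s.
5. the start button is pressed (value of joint start_button above 0.0045 m), for 0.05 s.
At the end, for the whole second after the job is handed in: All three rings lie flat (within 0.08 rad) and released in the sleeve, centres within 4 mm of its axis and within 4 mm of 10 (black), 30 (orange) and 50 mm (blue) above the bore floor, at rest; guard beyond 1.6 rad; start button sprung back up (under 2 mm) (all of step 1 and all of step 2 and all of step 3 and linear speed of each of ring_black, ring_orange, ring_blue below 0.02 m/s and value of joint guard above 1.6 rad and value of joint start_button below 0.002 m); the robot touches nothing.
It fails at once if a bystander is shifted by more than 30 mm or tipped over (distance of any of glue_bottle, offcut, pulley, tin, paint_can, jar from where it was at the start of the episode above 0.03 m or angle between any of glue_bottle, offcut, pulley, tin, paint_can, jar's own z axis and vertical above 0.5 rad).
It fails at once if the start button is pressed before all three rings are stacked (value of joint start_button above 0.0045 m and not ((horizontal distance between ring_black_mid and bore_floor below 0.004 m and z of ring_black_mid in the frame of bore_floor between 0.006 and 0.014 m and angle between the z axis of ring_black_mid and the z axis of bore_floor, either way round below 0.08 rad) and (horizontal distance between ring_orange_mid and bore_floor below 0.004 m and z of ring_orange_mid in the frame of bore_floor between 0.026 and 0.034 m and angle between the z axis of ring_orange_mid and the z axis of bore_floor, either way round below 0.08 rad) and (horizontal distance between ring_blue_mid and bore_floor below 0.004 m and z of ring_blue_mid in the frame of bore_floor between 0.046 and 0.054 m and angle between the z axis of ring_blue_mid and the z axis of bore_floor, either way round below 0.08 rad))).
It also fails if it takes over 72 s, if anything falls off the work surface, if the arm or the gripper's body presses on something with over 40 N, if the wrist force passes 120 N, or if a joint passes its speed limit or range.

## Working session

There is one attempt and no reset: what is moved stays moved. The work goes in short steps, Python scripts to look and compute and a tool call to move; the robot and the scene stay as the last step left them, time stands still between calls to the robot, and variables do not carry over. Pictures are saved under pics/ and viewed, and the job is handed in when it is done.

Besides the shell and the picture viewer there is one more tool, called after "Emit:" by a JSON object that holds its "op" and its "data", one argument or row to a line. apply_moves: Moves the arm, as the interface text tells. Its arguments: {"type":"object","properties":{"jaw":{"type":"array"},"linear":{"type":"array"},"angular":{"type":"array"},"newtons":{"type":"number"}},"required":["jaw","linear","angular"]}

```bash
ls; mkdir -p pics; python3 - <<'E'
from bench import bot
import cv2,numpy as np
s=bot.sense(); print(s)
for n in ["scene","top"]:
    c=bot.camera(n); cv2.imwrite(f"pics/{n}0.png",c["image"][:,:,::-1]); np.savez(f"pics/{n}0.npz",**c)
    print(n,c["camera_matrix"],c["view"])
E
```

```text
pics
{'clock': 0.0, 'joint_positions': array([ 1.20789963e+00,  8.79124733e-02,  1.37223519e+00, -4.09817617e-05,
        1.68360629e+00, -1.03130120e-01]), 'joint_velocities': array([ 7.57753650e-05, -4.69996342e-04,  2.35501811e-03, -5.63547565e-04,
       -7.18901386e-04,  2.08100486e-03]), 'joint_efforts': array([-6.35636061e-04, -3.40192223e+01, -3.02424753e+01,  7.15700048e-02,
        3.30420630e-02, -1.71201041e-04]), 'eef_pos': array([0.14110785, 0.53102025, 0.2043371 ]), 'tool_rot': array([-1.01698013,  1.32282383,  1.0150321 ]), 'wrist_force': array([ 0.0591763, -0.275224 , -1.2021848]), 'moment': array([ 0.01888117, -0.0007039 , -0.04129773]), 'finger_gap': 0.09421792715613306}
scene [[362.32355646   0.         320.43067524]
 [  0.         362.32355646 193.32879017]
 [  0.           0.           1.        ]] [[ 0.48821035  0.87264794  0.01167202 -0.26649561]
 [-0.72739288  0.3994833   0.55795403  0.37075419]
 [ 0.48223465 -0.28088908  0.82978977 -1.23964464]
 [ 0.          0.          0.          1.        ]]
top [[395.91466483   0.         311.8557984 ]
 [  0.         395.91466483 205.19811485]
 [  0.           0.           1.        ]] [[-0.04024938 -0.99918836  0.00161291  0.01362709]
 [ 0.97470896 -0.03890806  0.22006501 -0.57766233]
 [-0.21982365  0.01042959  0.97548387 -0.92565303]
 [ 0.          0.          0.          1.        ]]
```

View pics/scene0.png

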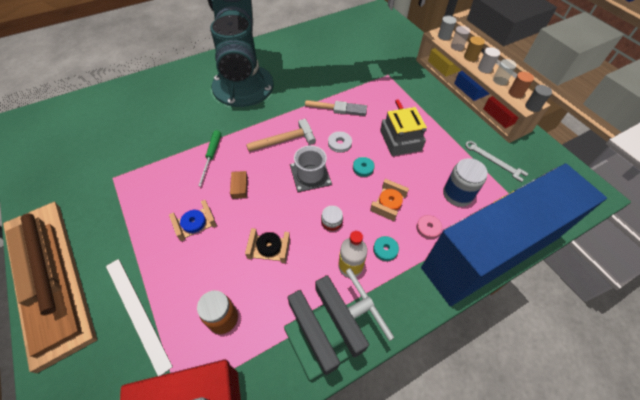

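View pics/top0.png

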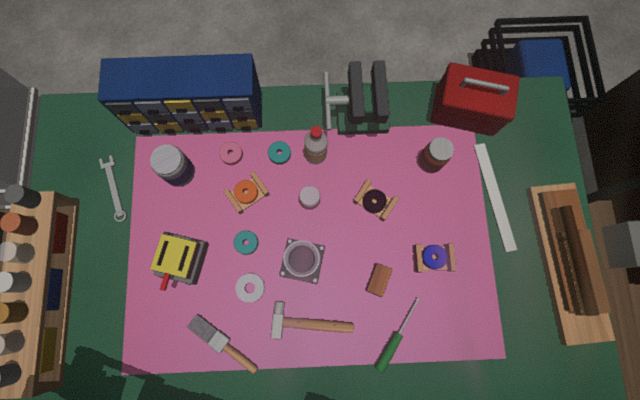

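```bash
cat > h.py <<'E'
import numpy as np,cv2
def rays(c,uv):
    K=c["camera_matrix"];V=c["view"];R=V[:3,:3];o=-R.T@V[:3,3]
    uv=np.atleast_2d(uv).astype(float)
    d=np.stack([(uv[:,0]-K[0,2])/K[0,0],-(uv[:,1]-K[1,2])/K[1,1],-np.ones(len(uv))],1)
    return o,d@R
def at_z(c,uv,z):
    o,d=rays(c,uv); t=(z-o[2])/d[:,2]; return o+d*t[:,None]
def cloud(c,mask=None):
    r=c["range_z"]; m=(r>0) if mask is None else (mask&(r>0))
    v,u=np.nonzero(m); o,d=rays(c,np.stack([u,v],1)); return o+d*r[v,u][:,None],u,v
def proj(c,P):
    P=np.atleast_2d(P);V=c["view"];K=c["camera_matrix"];q=P@V[:3,:3].T+V[:3,3]
    return np.stack([K[0,0]*q[:,0]/-q[:,2]+K[0,2],K[1,1]*-q[:,1]/-q[:,2]+K[1,2]],1)
E
python3 - <<'E'
from bench import bot
import numpy as np,cv2
from h import *
for n in ["top","scene"]:
    c=bot.camera(n)
    for l in ["ring_black_mid","ring_orange_mid","ring_blue_mid","cradle_a","magazine","start_box","guard","guard_tab","pulley","tin","offcut","glue_bottle","start_button"]:
        for d in bot.trace(n,l)[:5]:
            P,u,v=cloud(c,d["mask"])
            hi=P[P[:,2]>np.percentile(P[:,2],90)-0.006] if len(P) else P
            print(n,l,round(d["score"],2),np.round(d["pixel"]),d["mask"].sum(),np.round(np.median(P,0),4) if len(P) else None,"top",np.round(hi.mean(0),4) if len(hi) else None)
E
```

```text
top ring_black_mid 0.18 [311. 196.] 390 [ 0.602  -0.003   0.0432] top [ 0.6071 -0.003   0.0441]
top ring_orange_mid 0.96 [244. 191.] 441 [0.6304 0.1637 0.0248] top [0.6315 0.1641 0.0253]
top ring_orange_mid 0.75 [276. 150.] 440 [0.7381 0.0751 0.0184] top [0.7389 0.0744 0.0189]
top ring_orange_mid 0.7 [232. 153.] 446 [0.7411 0.2047 0.0182] top [0.7431 0.2055 0.019 ]
top ring_orange_mid 0.61 [246. 237.] 416 [0.4983 0.165  0.019 ] top [0.4981 0.1649 0.0192]
top ring_orange_mid 0.25 [304. 260.] 1473 [0.4426 0.0208 0.0093] top [0.4455 0.0221 0.0755]
top ring_blue_mid 0.61 [437. 257.] 464 [ 0.4406 -0.3138  0.0249] top [ 0.4409 -0.3143  0.0253]
top cradle_a 0.83 [420. 263.] 530 [ 0.4328 -0.297   0.0298] top [ 0.4381 -0.3109  0.0329]
top cradle_a 0.63 [386. 198.] 423 [ 0.5943 -0.1855  0.0312] top [ 0.5944 -0.1761  0.0329]
top cradle_a 0.55 [254. 196.] 400 [0.6224 0.151  0.0313] top [0.627  0.1596 0.0333]
top magazine 0.56 [301. 259.] 1493 [0.4442 0.0225 0.0093] top [0.4462 0.0226 0.0757]
top start_box 0.6 [180. 255.] 2275 [0.4559 0.3141 0.0904] top [0.4596 0.3246 0.0917]
top start_box 0.4 [1
[... 2042 characters left out ...]
ne guard 0.6 [400. 120.] 773 [0.4666 0.3223 0.0916] top [0.4657 0.3215 0.0918]
scene guard 0.19 [403. 131.] 1736 [0.4887 0.3037 0.0728] top [0.4681 0.3202 0.0917]
scene guard_tab 0.81 [404. 122.] 715 [0.4654 0.3262 0.0917] top [0.465  0.3228 0.0919]
scene guard_tab 0.32 [340. 139.] 396 [0.3901 0.1533 0.0146] top [0.3893 0.1541 0.0153]
scene pulley 0.84 [339. 144.] 401 [0.3916 0.1519 0.0147] top [0.3887 0.1537 0.0153]
scene offcut 0.95 [236. 186.] 410 [ 0.4031 -0.1739  0.0272] top [ 0.3973 -0.1728  0.0274]
scene glue_bottle 0.69 [330. 218.] 476 [ 0.6208 -0.0109  0.0435] top [ 0.6134 -0.0052  0.0448]
scene glue_bottle 0.68 [352. 257.] 965 [ 0.75   -0.036   0.1054] top [ 0.74   -0.0272  0.1599]
```

```bash
cat > fit.py <<'E'
from h import *
from scipy.optimize import least_squares
def ring_fit(c,center,z,R,col,win=0.05):
    """mask by colour test; fit circle radius R to outer boundary at height z"""
    hsv=cv2.cvtColor(c["image"],cv2.COLOR_RGB2HSV)
    m=col(hsv).astype(np.uint8)
    uv=proj(c,[*center,z])[0]
    k=np.zeros_like(m); s=int(1.5*np.linalg.norm(proj(c,[center[0],center[1]+R,z])[0]-uv))
    cv2.circle(k,tuple(int(x) for x in uv),s,1,-1)
    m&=k
    n,lab,st,_=cv2.connectedComponentsWithStats(m); 
    m=(lab==1+np.argmax(st[1:,4])).astype(np.uint8)
    cs,_=cv2.findContours(m,cv2.RETR_EXTERNAL,cv2.CHAIN_APPROX_NONE)
    pts=max(cs,key=len)[:,0,:]; P=at_z(c,pts,z)[:,:2]
    f=lambda p:np.linalg.norm(P-p[:2],axis=1)-p[2]
    r=least_squares(f,[*center,R],loss="soft_l1",f_scale=0.001)
    return r.x, np.sqrt(np.mean(r.fun**2)), m
E
python3 - <<'E'
from fit import *
for n in ["top","scene"]:
    c=np.load(f"pics/{n}0.npz")
    H=lambda lo,hi,s,v:(lambda h:(h[...,0]>=lo)&(h[...,0]<=hi)&(h[...,1]>s)&(h[...,2]>v))
    for nm,ce,f in [("orange",(.631,.162),H(5,16,170,100)),("blue",(.443,-.315),H(110,128,150,60)),("black",(.60,-.176),lambda h:(h[...,2]<60))]:
        x,e,m=ring_fit(c,ce,.026,.031,f); print(n,nm,np.round(x,4),round(e,4),m.sum())
    # sleeve rim by depth
    P,u,v=cloud(c); s=(abs(P[:,0]-.445)<.06)&(abs(P[:,1]-.022)<.06)
    Q=P[s]; q=Q[Q[:,2]>.07]; 
    cc,r=cv2.minEnclosingCircle((q[:,:2]*1000).astype(np.float32)); print(n,"rim",cc,r,q[:,2].max(), len(q))
    f=Q[(Q[:,2]<.012)&(Q[:,2]>.005)]; print(" foot",cv2.minAreaRect((f[:,:2]*1000).astype(np.float32)))
    # cradles
    for nm,ce in [("orange",(.631,.162)),("blue",(.443,-.315)),("black",(.60,-.176))]:
        s=(np.hypot(P[:,0]-ce[0],P[:,1]-ce[1])<.065)&(P[:,2]>.03)&(P[:,2]<.045); q=P[s]
        print(n,nm,"cradle",len(q),cv2.minAreaRect((q[:,:2]*1000).astype(np.float32)),np.round(np.median(q[:,2]),4))
    s=(np.hypot(P[:,0]-.458,P[:,1]-.325)<.09)&(P[:,2]>.086)&(P[:,2]<.1); q=P[s];uu=u[s];vv=v[s]
    hs=cv2.cvtColor(c["image"],cv2.COLOR_RGB2HSV)[vv,uu]
    y=(hs[:,0]>20)&(hs[:,0]<35)&(hs[:,1]>120); print(n,"flap",y.sum(),cv2.minAreaRect((q[y][:,:2]*1000).astype(np.float32)))
    P2=P[(np.hypot(P[:,0]-.44,P[:,1]-.33)<.15)&(P[:,2]>.075)]; 
    s=(np.hypot(P[:,0]-.44,P[:,1]-.33)<.15)&(P[:,2]>.075);hs=cv2.cvtColor(c["image"],cv2.COLOR_RGB2HSV)[v[s],u[s]]
    rr=((hs[:,0]<8)|(hs[:,0]>172))&(hs[:,1]>150); q=P[s][rr]; print(n,"tab",len(q),cv2.minAreaRect((q[:,:2]*1000).astype(np.float32)),q[:,2].mean())
E
```

```text
top orange [0.631  0.1624 0.0281] 0.001 286
top blue [ 0.4391 -0.3069  0.0212] 0.0072 133
top black [ 0.592  -0.1725  0.0289] 0.0011 375
top rim (446.0086975097656, 22.110931396484375) 43.460975646972656 0.08434288115187116 435
 foot ((445.05194091796875, 18.820789337158203), (107.3594741821289, 99.80967712402344), 75.93455505371094)
top orange cradle 256 ((628.986083984375, 161.95391845703125), (69.91061401367188, 95.80765533447266), 33.05632019042969) 0.0329
top blue cradle 287 ((439.58538818359375, -313.56256103515625), (96.71304321289062, 67.87681579589844), 89.32063293457031) 0.0331
top black cradle 247 ((595.900390625, -176.14817810058594), (95.748046875, 69.1216812133789), 54.20619201660156) 0.0332
top flap 1160 ((463.7275390625, 323.7462463378906), (87.5823745727539, 85.57420349121094), 74.15460205078125)
top tab 86 ((404.16534423828125, 340.5106201171875), (11.014098167419434, 36.96197509765625), 73.41618347167969) 0.09399207964988404
scene orange [0.6366 0.1626 0.0297] 0.002 361
scene blue [ 0.4504 -0.3161  0.03  ] 0.0016 415
scene black [ 0.6014 -0.1762  0.0295] 0.0014 431
scene rim (450.31561279296875, 20.25628662109375) 44.22728729248047 0.08072277911016523 305
 foot ((451.2923278808594, 19.922645568847656), (99.84127807617188, 100.22147369384766), 74.68421173095703)
scene orange cradle 248 ((633.2369384765625, 160.35134887695312), (69.46315002441406, 99.37490844726562), 32.935760498046875) 0.0336
scene blue cradle 258 ((443.8245544433594, -315.54803466796875), (95.8373794555664, 69.43604278564453), 89.4368667602539) 0.0335
scene black cradle 293 ((600.8975830078125, -178.17098999023438), (95.84745788574219, 69.50662231445312), 53.96770477294922) 0.034
scene flap 651 ((467.4881896972656, 322.2063903808594), (87.95423126220703, 89.2277603149414), 73.85833740234375)
scene tab 36 ((405.23663330078125, 340.3125), (11.86379623413086, 35.94356155395508), 74.31974029541016) 0.09350635988987141
```

```bash
python3 - <<'E'
import cv2
i=cv2.imread("pics/top0.png"); cv2.imwrite("pics/topz.png",cv2.resize(i[140:310,140:470],None,fx=2.4,fy=2.4,interpolation=cv2.INTER_CUBIC))
E
```

```text
(no output)
```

View pics/topz.png

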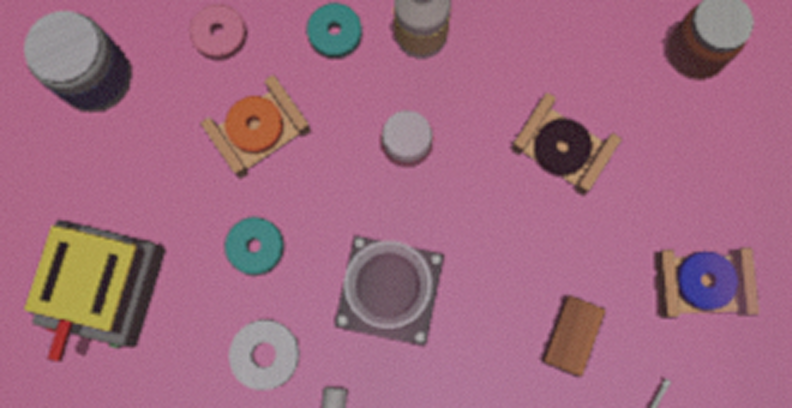

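```bash
cat > mv.py <<'E'
import numpy as np,json,os,sys
from scipy.spatial.transform import Rotation as Ro
from bench import bot
def down(th): 
    c,s=np.cos(th),np.sin(th)
    return np.array([[0,-s,c],[0,c,s],[-1,0,0]],float)
def load():
    d=json.load(open("cmd.json")); return np.array(d["p"]),np.array(d["R"])
def save(p,R): json.dump(dict(p=list(map(float,p)),R=np.array(R).tolist()),open("cmd.json","w"))
def upd(lin,ang):
    """record the sent final row"""
    p,R=load(); save(p+R@np.array(lin)/1000., R@Ro.from_rotvec(np.radians(ang)).as_matrix())
def plan(p2,R2):
    p,R=load(); lin=R.T@(np.array(p2)-p)*1000; ang=np.degrees(Ro.from_matrix(R.T@R2).as_rotvec())
    print("linear",np.round(lin,1).tolist(),"angular",np.round(ang,2).tolist(),"rows>=",max(np.linalg.norm(lin)/50,np.linalg.norm(ang)/8.59))
def state():
    s=bot.sense();p,R=load();Rm=Ro.from_rotvec(s["tool_rot"]).as_matrix()
    print("t",round(s["clock"],2),"p",np.round(s["eef_pos"],4),"cmd",np.round(p,4),"x",np.round(Rm[:,0],3),"jawdir deg",np.round(np.degrees(np.arctan2(Rm[1,2],Rm[0,2])),2),"cmdjaw",np.round(np.degrees(np.arctan2(R[1,2],R[0,2])),2),"gap",round(s["finger_gap"],4),"F",np.round(s["wrist_force"],1),"q",np.round(s["joint_positions"],2))
    return s
E
python3 - <<'E'
from mv import *
s=bot.sense(); R=Ro.from_rotvec(s["tool_rot"]).as_matrix(); print(R)
j=np.arctan2(R[1,2],R[0,2]); save([.141,.532,.206],down(j)); state()
for th in (-36,144): print(th); plan([.57,-.177+.0,.22],down(np.radians(th)))
E
```

```text
[[ 4.23966672e-05 -9.66448984e-01  2.56858639e-01]
 [ 5.25457317e-05  2.56858641e-01  9.66448983e-01]
 [-9.99999998e-01 -2.74773907e-05  6.16727193e-05]]
t 1.5 p [0.1413 0.5315 0.2055] cmd [0.141 0.532 0.206] x [ 0.  0. -1.] jawdir deg 75.12 cmdjaw 75.12 gap 0.0938 F [ 0.1  0.  -0.6] q [ 1.21  0.09  1.37 -0.    1.68 -0.1 ]
-36
linear [-14.0, -596.7, -575.0] angular [111.12, 0.0, 0.0] rows>= 16.57610328153152
144
linear [-14.0, -596.7, -575.0] angular [-68.88, 0.0, 0.0] rows>= 16.57610328153152
```

Emit:
{"op": "apply_moves", "data": {
  "jaw": [1,1,1,1,1,1,1,1,1,1,1,1],
  "linear": [
    [-14,-300,-285],
    [-14,-300,-285],
    [-14,-300,-285],
    [-14,-300,-285],
    [-14,-300,-285],
    [-14,-300,-285],
    [-14,-607,-568],
    [-14,-607,-568],
    [-14,-607,-568],
    [-14,-607,-568],
    [-14,-607,-568],
    [-14,-607,-568]
  ],
  "angular": [
    [111,0,0],
    [111,0,0],
    [111,0,0],
    [111,0,0],
    [111,0,0],
    [111,0,0],
    [111,0,0],
    [111,0,0],
    [111,0,0],
    [111,0,0],
    [111,0,0],
    [111,0,0]
  ]
}}

```text
clock: 2.7
eef_pos: [0.4592, 0.0204, 0.2182]
tool_rot: [0.389, 1.535, -0.388]
wrist_force: [-0.3, -0.1, -0.4]
finger_gap: 0.0938
```

```bash
python3 - <<'E'
from mv import *
import cv2
c=bot.camera("wrist"); cv2.imwrite("pics/w1.png",c["image"][:,:,::-1]); np.savez("pics/w1.npz",**c)
s=bot.sense(); R=Ro.from_rotvec(s["tool_rot"]).as_matrix(); print(R); save(s["eef_pos"],down(np.arctan2(R[1,2],R[0,2]))); state()
print(c["camera_matrix"]); V=c["view"]; print("cam pos in tool",R.T@((-V[:3,:3].T@V[:3,3])-s["eef_pos"]), "look",R.T@(-V[2,:3]))
plan([.598,-.177,.22],down(np.radians(-35.9)))
E
```

```text
[[ 0.00254189  0.48587029  0.87402723]
 [-0.00614707  0.87402113 -0.48584902]
 [-0.99997788 -0.00413773  0.00520834]]
t 2.75 p [0.4624 0.0139 0.2173] cmd [0.4624 0.0139 0.2173] x [ 0.003 -0.006 -1.   ] jawdir deg -29.07 cmdjaw -29.07 gap 0.0939 F [ 3.5 -4.7  0.3] q [-0.09 -0.11  1.55 -0.01  1.71  0.42]
[[299.22612423   0.         318.23891931]
 [  0.         299.22612423 199.27144031]
 [  0.           0.           1.        ]]
cam pos in tool [-0.18046548  0.07067496 -0.00607076] look [ 0.97325818 -0.22971015 -0.0013248 ]
linear [-2.7, -101.0, 211.2] angular [6.83, 0.0, 0.0] rows>= 4.682290471264531
```

View pics/w1.png

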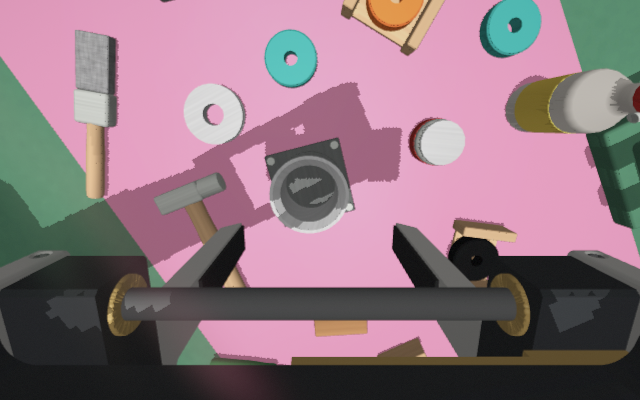

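Emit:
{"op": "apply_moves", "data": {
  "jaw": [1,1,1,1,1,1,1,1],
  "linear": [
    [-3,-101,211],
    [-3,-101,211],
    [-3,-101,211],
    [-3,-101,211],
    [-3,-101,211],
    [-3,-101,211],
    [-3,-101,211],
    [-3,-101,211]
  ],
  "angular": [
    [6.8,0,0],
    [6.8,0,0],
    [6.8,0,0],
    [6.8,0,0],
    [6.8,0,0],
    [6.8,0,0],
    [6.8,0,0],
    [6.8,0,0]
  ]
}}

```text
clock: 3.55
eef_pos: [0.5969, -0.1646, 0.2211]
tool_rot: [0.475, 1.518, -0.475]
wrist_force: [-0.1, -0.3, -0.9]
finger_gap: 0.0942
```

```bash
python3 - <<'E'
from mv import *
import cv2
c=bot.camera("wrist"); cv2.imwrite("pics/w2.png",c["image"][:,:,::-1]); np.savez("pics/w2.npz",**c)
s=bot.sense(); R=Ro.from_rotvec(s["tool_rot"]).as_matrix(); print(R);save(s["eef_pos"],R);  state()
from fit import *
x,e,m=ring_fit(c,(.6,-.177),.026,.031,lambda h:(h[...,2]<70)); print(x,e,m.sum())
P,u,v=cloud(c);q=P[(np.hypot(P[:,0]-.6,P[:,1]+.177)<.065)&(P[:,2]>.03)&(P[:,2]<.045)]
print(cv2.minAreaRect((q[:,:2]*1000).astype(np.float32)),np.median(q[:,2]))
q=P[(np.hypot(P[:,0]-.6,P[:,1]+.177)<.035)&(P[:,2]>.02)&(P[:,2]<.03)]; print(np.median(q,0),cv2.minEnclosingCircle((q[:,:2]*1000).astype(np.float32)))
E
```

```text
[[ 5.79705685e-04  5.69606783e-01  8.21917135e-01]
 [ 1.82205543e-04  8.21917199e-01 -5.69606956e-01]
 [-9.99999815e-01  4.79962248e-04  3.72684560e-04]]
t 3.6 p [ 0.5969 -0.1645  0.2214] cmd [ 0.5969 -0.1645  0.2214] x [ 0.001  0.    -1.   ] jawdir deg -34.72 cmdjaw -34.72 gap 0.0942 F [-0.8  0.3  0.4] q [-0.36  0.24  1.16  0.    1.74  0.25]
[ 0.59600332 -0.17324782  0.02983568] 0.0006549428810746214 1663
((598.2362670898438, -178.0878143310547), (96.14403533935547, 68.85568237304688), 54.02286148071289) 0.03372304681762289
[ 0.59644002 -0.17395664  0.02581613] ((595.6550903320312, -174.9622802734375), 30.97159767150879)
```

View pics/w2.png

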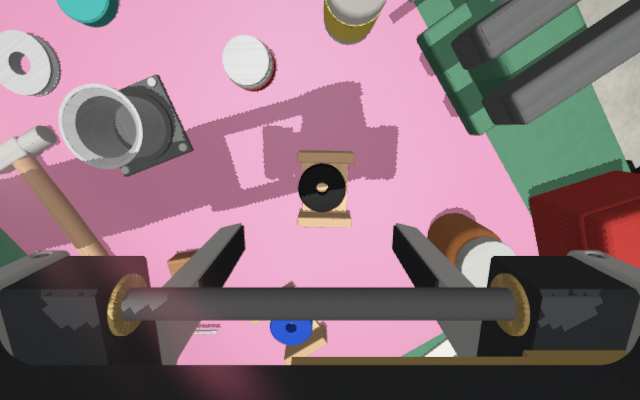

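```bash
python3 - <<'E'
from mv import *
plan([.5959,-.174,.015],down(np.radians(-35.9)))
c=np.load("pics/w2.npz")
from fit import *
P,u,v=cloud(c); q=P[(np.hypot(P[:,0]-.447,P[:,1]-.021)<.06)&(P[:,2]>.073)&(P[:,2]<.083)]; print(len(q),cv2.minEnclosingCircle((q[:,:2]*1000).astype(np.float32)),np.median(q[:,2]))
E
```

```text
linear [206.4, -8.5, 4.6] angular [1.18, 0.02, -0.03] rows>= 4.132903818184065
2127 ((447.6253662109375, 20.599145889282227), 44.35043716430664) 0.07701224850553623
```

Emit:
{"op": "apply_moves", "data": {
  "jaw": [1,1,1,1,1,1,1,1,1],
  "linear": [
    [20,-8.5,4.6],
    [60,-8.5,4.6],
    [100,-8.5,4.6],
    [140,-8.5,4.6],
    [160,-8.5,4.6],
    [180,-8.5,4.6],
    [195,-8.5,4.6],
    [205.5,-8.5,4.6],
    [205.5,-8.5,4.6]
  ],
  "angular": [
    [1.2,0,0],
    [1.2,0,0],
    [1.2,0,0],
    [1.2,0,0],
    [1.2,0,0],
    [1.2,0,0],
    [1.2,0,0],
    [1.2,0,0],
    [1.2,0,0]
  ]
}}

```text
clock: 4.5
eef_pos: [0.5953, -0.1745, 0.0141]
tool_rot: [0.492, 1.517, -0.492]
wrist_force: [-0.3, -0.3, 0.3]
finger_gap: 0.0942
```

```bash
python3 - <<'E'
from mv import *
upd([205.5,-8.5,4.6],[1.2,0,0]); state()
E
```

```text
t 4.5 p [ 0.5953 -0.1745  0.0141] cmd [ 0.5959 -0.174   0.0159] x [-0.002  0.001 -1.   ] jawdir deg -35.97 cmdjaw -35.92 gap 0.0942 F [-0.3 -0.3  0.3] q [-0.38  0.35  1.45  0.    1.35  0.25]
```

Emit:
{"op": "apply_moves", "data": {
  "jaw": [1,0,0,0,0,0,0,0],
  "linear": [
    [-3,0,0],
    [-3,0,0],
    [-3,0,0],
    [-3,0,0],
    [-3,0,0],
    [-3,0,0],
    [-3,0,0],
    [-3,0,0]
  ],
  "angular": [
    [0,0,0],
    [0,0,0],
    [0,0,0],
    [0,0,0],
    [0,0,0],
    [0,0,0],
    [0,0,0],
    [0,0,0]
  ],
  "newtons": 40
}}

```text
clock: 5.3
eef_pos: [0.5959, -0.1752, 0.0185]
tool_rot: [0.492, 1.515, -0.492]
wrist_force: [-2.0, 1.1, 3.1]
finger_gap: 0.0605
```

```bash
python3 - <<'E'
from mv import *
upd([-3,0,0],[0,0,0]); state(); plan([.4478,.0208,.15],down(np.radians(-16)))
E
```

```text
t 5.3 p [ 0.5959 -0.1752  0.0185] cmd [ 0.5959 -0.174   0.0189] x [-0.001  0.001 -1.   ] jawdir deg -36.02 cmdjaw -35.92 gap 0.0605 F [-2.   1.1  3.1] q [-0.38  0.35  1.44  0.    1.35  0.25]
linear [-131.1, 70.9, -234.2] angular [-19.92, 0.03, -0.02] rows>= 5.552783889196621
```

Emit:
{"op": "apply_moves", "data": {
  "jaw": [0,0,0,0,0,0,0,0,0,0,0,0],
  "linear": [
    [-20,0,0],
    [-60,0,0],
    [-100,0,0],
    [-131,10,-34],
    [-131,20,-70],
    [-131,32,-110],
    [-131,44,-150],
    [-131,56,-190],
    [-131,71,-234],
    [-131,71,-234],
    [-131,71,-234],
    [-131,71,-234]
  ],
  "angular": [
    [0,0,0],
    [0,0,0],
    [0,0,0],
    [0,0,0],
    [0,0,0],
    [0,0,0],
    [0,0,0],
    [0,0,0],
    [0,0,0],
    [0,0,0],
    [0,0,0],
    [0,0,0]
  ]
}}

```text
clock: 6.5
eef_pos: [0.449, 0.019, 0.1487]
tool_rot: [0.492, 1.514, -0.493]
wrist_force: [0.4, 0.2, -3.9]
finger_gap: 0.061
```

```bash
python3 - <<'E'
from mv import *
import cv2
upd([-131,71,-234],[0,0,0]); state()
c=bot.camera("wrist"); cv2.imwrite("pics/w3.png",c["image"][:,:,::-1]); np.savez("pics/w3.npz",**c)
from fit import *
P,u,v=cloud(c); q=P[(np.hypot(P[:,0]-.447,P[:,1]-.021)<.06)&(P[:,2]>.072)&(P[:,2]<.083)]; print(len(q),cv2.minEnclosingCircle((q[:,:2]*1000).astype(np.float32)),np.median(q[:,2]))
f=lambda p:np.linalg.norm(q[:,:2]-p[:2],axis=1)-p[2]
print(least_squares(f,[.447,.021,.0415],loss="soft_l1",f_scale=.001).x)
s=state()
q=P[(np.hypot(P[:,0]-.447,P[:,1]-.021)<.05)&(P[:,2]>.13)&(P[:,2]<.175)]; print(len(q), np.median(q,0) if len(q) else 0)
E
```

```text
t 6.5 p [0.449  0.019  0.1487] cmd [0.448  0.0207 0.1499] x [-0.    -0.001 -1.   ] jawdir deg -36.04 cmdjaw -35.92 gap 0.061 F [ 0.4  0.2 -3.9] q [-0.08 -0.12  1.69 -0.    1.57  0.55]
1686 ((447.4869384765625, 20.59168243408203), 43.596153259277344) 0.07703372930208047
[0.4475409  0.02035148 0.03958886]
t 6.55 p [0.4491 0.0188 0.1488] cmd [0.448  0.0207 0.1499] x [-0. -0. -1.] jawdir deg -36.08 cmdjaw -35.92 gap 0.0611 F [ 0.1  0.2 -3.7] q [-0.08 -0.12  1.69 -0.    1.57  0.55]
8488 [0.45068998 0.02118617 0.15610953]
```

View pics/w3.png

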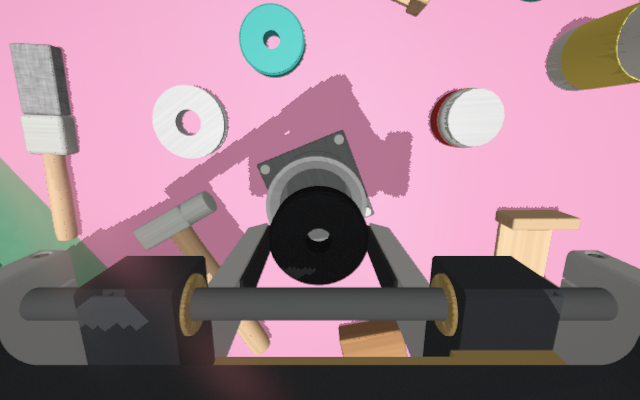

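```bash
cat > rel.py <<'E'
from fit import *
def held(c,center,ztop,col):
    h=cv2.cvtColor(c["image"],cv2.COLOR_RGB2HSV); P,u,v=cloud(c)
    hh=h[v,u]; s=(np.hypot(P[:,0]-center[0],P[:,1]-center[1])<.045)&(abs(P[:,2]-ztop)<.006)&col(hh)
    q=P[s]; print("held n",len(q),"z",np.median(q[:,2]),"encl",cv2.minEnclosingCircle((q[:,:2]*1000).astype(np.float32)))
    A=np.c_[q[:,:2]-q[:,:2].mean(0),np.ones(len(q))]; k=np.linalg.lstsq(A,q[:,2],rcond=None)[0]; print(" tilt",k[:2])
E
python3 - <<'E'
from rel import *
c=np.load("pics/w3.npz")
held(c,(.449,.02),.156,lambda h:h[:,2]<70)
print(ring_fit(c,(.449,.02),.156,.031,lambda h:h[...,2]<45)[:2])
E
```

```text
held n 7088 z 0.15610324573510825 encl ((450.51361083984375, 20.915834426879883), 32.117523193359375)
 tilt [-0.00276044 -0.00915241]
(array([0.44970023, 0.02028043, 0.03212039]), np.float64(0.006602340694807065))
```

```bash
python3 - <<'E'
from mv import *
p,R=load(); plan(p+np.array([-.0022,.0003,-.062]),R)
E
```

```text
linear [62.0, -1.1, -2.0] angular [0.0, 0.0, 0.0] rows>= 1.2407949065014734
```

Emit:
{"op": "apply_moves", "data": {
  "jaw": [0,0,0,0,0],
  "linear": [
    [20,-1.1,-2],
    [40,-1.1,-2],
    [55,-1.1,-2],
    [62,-1.1,-2],
    [62,-1.1,-2]
  ],
  "angular": [
    [0,0,0],
    [0,0,0],
    [0,0,0],
    [0,0,0],
    [0,0,0]
  ]
}}

```text
clock: 7.05
eef_pos: [0.446, 0.0192, 0.086]
tool_rot: [0.493, 1.517, -0.494]
wrist_force: [-0.3, -0.0, -3.4]
finger_gap: 0.0606
```

```bash
python3 - <<'E'
from mv import *
import cv2
upd([62,-1.1,-2],[0,0,0]); state()
c=bot.camera("wrist"); cv2.imwrite("pics/w4.png",c["image"][150:330,180:460,::-1].repeat(2,0).repeat(2,1)); np.savez("pics/w4.npz",**c)
from rel import *
held(c,(.447,.02),.094,lambda h:h[:,2]<70)
P,u,v=cloud(c); q=P[(np.hypot(P[:,0]-.447,P[:,1]-.021)<.06)&(P[:,2]>.072)&(P[:,2]<.081)]; print(len(q),cv2.minEnclosingCircle((q[:,:2]*1000).astype(np.float32)),np.median(q[:,2]))
E
```

```text
t 7.05 p [0.446  0.0192 0.086 ] cmd [0.4458 0.021  0.0879] x [-0.003  0.    -1.   ] jawdir deg -36.1 cmdjaw -35.92 gap 0.0606 F [-0.3 -0.  -3.4] q [-0.08 -0.09  1.79  0.    1.45  0.55]
held n 7148 z 0.09330156607016517 encl ((447.1228942871094, 20.70477867126465), 32.38241195678711)
 tilt [-0.0044312 -0.0062389]
3376 ((447.25335693359375, 20.440752029418945), 43.81692886352539) 0.07733892030445154
```

View pics/w4.png

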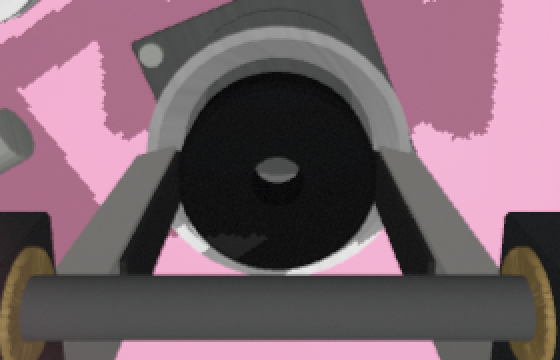

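Emit:
{"op": "apply_moves", "data": {
  "jaw": [0,0,0,0,0],
  "linear": [
    [2,0,0],
    [4,0,0],
    [6,0,0],
    [6,0,0],
    [6,0,0]
  ],
  "angular": [
    [0,0,0],
    [0,0,0],
    [0,0,0],
    [0,0,0],
    [0,0,0]
  ]
}}

```text
clock: 7.6
eef_pos: [0.4465, 0.0199, 0.0814]
tool_rot: [0.492, 1.514, -0.492]
wrist_force: [0.3, 0.1, -3.3]
finger_gap: 0.0609
```

Emit:
{"op": "apply_moves", "data": {
  "jaw": [1,1,1,1,1,1,1,1],
  "linear": [
    [0,0,0],
    [0,0,0],
    [0,0,0],
    [0,0,0],
    [-20,0,0],
    [-50,0,0],
    [-90,0,0],
    [-90,0,0]
  ],
  "angular": [
    [0,0,0],
    [0,0,0],
    [0,0,0],
    [0,0,0],
    [0,0,0],
    [0,0,0],
    [0,0,0],
    [0,0,0]
  ]
}}

```text
clock: 8.4
eef_pos: [0.45, 0.0196, 0.1778]
tool_rot: [0.494, 1.502, -0.489]
wrist_force: [0.6, -0.1, 0.7]
finger_gap: 0.0939
```

```bash
python3 - <<'E'
from mv import *
import cv2
upd([6-90,0,0],[0,0,0]); state()
c=bot.camera("wrist"); cv2.imwrite("pics/w5.png",c["image"][100:280,180:460,::-1].repeat(2,0).repeat(2,1)); np.savez("pics/w5.npz",**c)
from rel import *
P,u,v=cloud(c); q=P[(np.hypot(P[:,0]-.447,P[:,1]-.0205)<.026)]; q=q[q[:,2]<.06]
print(len(q),np.percentile(q[:,2],[5,25,50,75,95])); held(c,(.447,.0205),.028,lambda h:h[:,2]<90)
plan([.631,.162,.17],down(np.radians(33)))
E
```

```text
t 8.4 p [0.45   0.0196 0.1778] cmd [0.4457 0.021  0.1719] x [ 0.012 -0.001 -1.   ] jawdir deg -36.02 cmdjaw -35.92 gap 0.0939 F [ 0.6 -0.1  0.7] q [-0.08 -0.14  1.65  0.    1.62  0.55]
1636 [0.00865576 0.02722607 0.0278236  0.02832303 0.02911049]
held n 2174 z 0.02783460099150567 encl ((447.4722900390625, 20.285011291503906), 32.59384536743164)
 tilt [0.00410687 0.00530546]
linear [2.0, 222.9, 67.3] angular [-68.92, 0.04, -0.01] rows>= 8.02361204770314
```

View pics/w5.png

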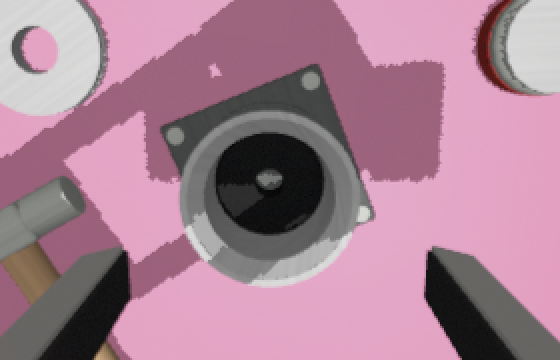

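Emit:
{"op": "apply_moves", "data": {
  "jaw": [1,1,1,1,1,1,1,1,1,1,1,1],
  "linear": [
    [2,223,67],
    [2,223,67],
    [2,223,67],
    [2,223,67],
    [2,223,67],
    [2,223,67],
    [2,223,67],
    [2,223,67],
    [2,223,67],
    [2,223,67],
    [2,223,67],
    [2,223,67]
  ],
  "angular": [
    [-68.9,0,0],
    [-68.9,0,0],
    [-68.9,0,0],
    [-68.9,0,0],
    [-68.9,0,0],
    [-68.9,0,0],
    [-68.9,0,0],
    [-68.9,0,0],
    [-68.9,0,0],
    [-68.9,0,0],
    [-68.9,0,0],
    [-68.9,0,0]
  ]
}}

```text
clock: 9.65
eef_pos: [0.6316, 0.1608, 0.1692]
tool_rot: [-0.448, 1.524, 0.449]
wrist_force: [-0.5, 0.0, 0.2]
finger_gap: 0.0938
```

```bash
python3 - <<'E'
from mv import *
import cv2
upd([2,223,67],[-68.9,0,0]); state()
c=bot.camera("wrist"); cv2.imwrite("pics/w6.png",c["image"][:,:,::-1]); np.savez("pics/w6.npz",**c)
from rel import *
ce=(.631,.162)
held(c,ce,.026,lambda h:(h[:,0]<18)&(h[:,0]>4)&(h[:,1]>180))
P,u,v=cloud(c);q=P[(np.hypot(P[:,0]-ce[0],P[:,1]-ce[1])<.065)&(P[:,2]>.03)&(P[:,2]<.045)]
print(cv2.minAreaRect((q[:,:2]*1000).astype(np.float32)),np.median(q[:,2]))
E
```

```text
t 9.65 p [0.6316 0.1608 0.1692] cmd [0.6308 0.1623 0.17  ] x [-0.  0. -1.] jawdir deg 32.8 cmdjaw 32.98 gap 0.0938 F [-0.5  0.   0.2] q [ 0.16  0.32  1.16  0.    1.65 -0.41]
held n 2139 z 0.025940419308223495 encl ((633.7178344726562, 163.44947814941406), 30.556154251098633)
 tilt [ 0.00455614 -0.00262369]
((631.0405883789062, 160.78512573242188), (69.37611389160156, 95.92064666748047), 32.736061096191406) 0.03384888447295434
```

View pics/w6.png

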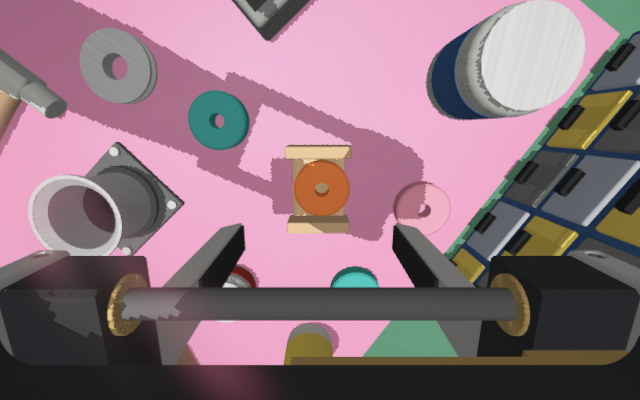

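```bash
python3 - <<'E'
from mv import *
plan([.6337,.1634,.0189],down(np.radians(32.7)))
E
```

```text
linear [151.1, -0.6, 2.9] angular [0.28, 0.03, 0.01] rows>= 3.0226484977624484
```

Emit:
{"op": "apply_moves", "data": {
  "jaw": [1,1,1,1,1,1,1,0,0,0,0,0],
  "linear": [
    [30,-0.6,2.9],
    [70,-0.6,2.9],
    [105,-0.6,2.9],
    [130,-0.6,2.9],
    [145,-0.6,2.9],
    [151,-0.6,2.9],
    [151,-0.6,2.9],
    [151,-0.6,2.9],
    [151,-0.6,2.9],
    [151,-0.6,2.9],
    [151,-0.6,2.9],
    [151,-0.6,2.9]
  ],
  "angular": [
    [0.3,0,0],
    [0.3,0,0],
    [0.3,0,0],
    [0.3,0,0],
    [0.3,0,0],
    [0.3,0,0],
    [0.3,0,0],
    [0.3,0,0],
    [0.3,0,0],
    [0.3,0,0],
    [0.3,0,0],
    [0.3,0,0]
  ],
  "newtons": 20
}}

```text
clock: 10.9
eef_pos: [0.6349, 0.162, 0.019]
tool_rot: [-0.445, 1.523, 0.445]
wrist_force: [0.8, 0.1, 1.6]
finger_gap: 0.0615
```

```bash
python3 - <<'E'
from mv import *
upd([151,-.6,2.9],[.3,0,0]); state(); p,R=load(); plan([.4462,.021,.15],R)
E
```

```text
t 10.9 p [0.6349 0.162  0.019 ] cmd [0.6337 0.1634 0.019 ] x [ 0.001  0.    -1.   ] jawdir deg 32.58 cmdjaw 32.68 gap 0.0615 F [0.8 0.1 1.6] q [ 0.16  0.41  1.35  0.    1.38 -0.41]
linear [-131.1, -18.7, -234.6] angular [0.0, 0.0, 0.0] rows>= 5.388463236902586
```

Emit:
{"op": "apply_moves", "data": {
  "jaw": [0,0,0,0,0,0,0,0,0,0,0],
  "linear": [
    [-20,0,0],
    [-60,0,0],
    [-100,0,0],
    [-131,-3,-34],
    [-131,-6,-74],
    [-131,-9,-114],
    [-131,-12,-154],
    [-131,-15,-194],
    [-131,-18.7,-234.6],
    [-131,-18.7,-234.6],
    [-131,-18.7,-234.6]
  ],
  "angular": [
    [0,0,0],
    [0,0,0],
    [0,0,0],
    [0,0,0],
    [0,0,0],
    [0,0,0],
    [0,0,0],
    [0,0,0],
    [0,0,0],
    [0,0,0],
    [0,0,0]
  ]
}}

```text
clock: 12.0
eef_pos: [0.4468, 0.0196, 0.1496]
tool_rot: [-0.444, 1.523, 0.444]
wrist_force: [0.6, 0.4, -0.1]
finger_gap: 0.0611
```

```bash
cat > chk.py <<'E'
from mv import *
from rel import *
def chk(name,col,zt):
    s=state(); c=bot.camera("wrist"); cv2.imwrite(f"pics/{name}.png",c["image"][:,:,::-1]); np.savez(f"pics/{name}.npz",**c)
    ce=(.447,.0205)
    held(c,ce,zt,col)
    P,u,v=cloud(c); q=P[(np.hypot(P[:,0]-ce[0],P[:,1]-ce[1])<.06)&(P[:,2]>.072)&(P[:,2]<.0805)]
    print("rim",len(q),cv2.minEnclosingCircle((q[:,:2]*1000).astype(np.float32)),np.median(q[:,2]))
OR=lambda h:(h[:,0]<18)&(h[:,0]>4)&(h[:,1]>180)
BL=lambda h:(h[:,0]<130)&(h[:,0]>105)&(h[:,1]>120)
E
python3 - <<'E'
from chk import *
upd([-131,-18.7,-234.6],[0,0,0]); chk("w7",OR,.157)
E
```

```text
t 12.0 p [0.4468 0.0196 0.1496] cmd [0.4462 0.021  0.1499] x [ 0.001  0.    -1.   ] jawdir deg 32.51 cmdjaw 32.68 gap 0.0611 F [ 0.6  0.4 -0.1] q [-0.08 -0.13  1.69  0.    1.58 -0.65]
held n 6848 z 0.1565494518563101 encl ((445.43206787109375, 20.55419921875), 31.192794799804688)
 tilt [ 0.00719122 -0.00478895]
rim 1632 ((447.823974609375, 20.681285858154297), 43.599853515625) 0.07714327384851807
```

View pics/w7.png

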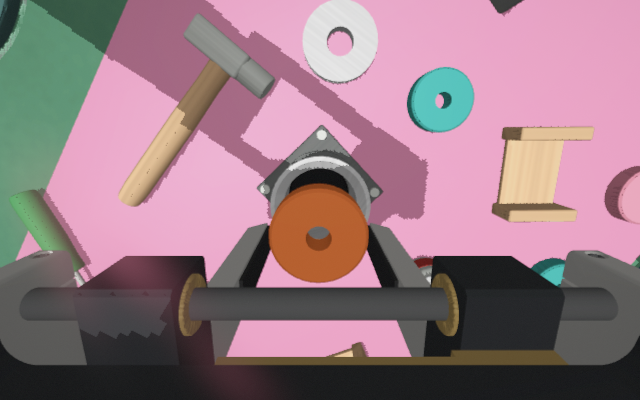

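Orange ring held level; it needs about +2 mm in x. Lower to just above the rim.

```bash
python3 - <<'E'
from mv import *
p,R=load(); plan(p+np.array([.0022,.0001,-.063]),R)
E
```

```text
linear [63.0, -1.1, 1.9] angular [0.0, 0.0, 0.0] rows>= 1.2607696062326377
```

Emit:
{"op": "apply_moves", "data": {
  "jaw": [0,0,0,0,0],
  "linear": [
    [20,-1.1,1.9],
    [40,-1.1,1.9],
    [55,-1.1,1.9],
    [63,-1.1,1.9],
    [63,-1.1,1.9]
  ],
  "angular": [
    [0,0,0],
    [0,0,0],
    [0,0,0],
    [0,0,0],
    [0,0,0]
  ]
}}

```text
clock: 12.55
eef_pos: [0.4489, 0.0206, 0.085]
tool_rot: [-0.445, 1.527, 0.448]
wrist_force: [1.4, -0.9, -0.4]
finger_gap: 0.0613
```

```bash
python3 - <<'E'
from chk import *
upd([63,-1.1,1.9],[0,0,0]); chk("w8",OR,.094)
E
```

```text
t 12.55 p [0.4489 0.0206 0.085 ] cmd [0.4485 0.0211 0.0869] x [-0.003  0.001 -1.   ] jawdir deg 32.64 cmdjaw 32.68 gap 0.0613 F [ 1.4 -0.9 -0.4] q [-0.08 -0.08  1.78  0.    1.44 -0.65]
held n 6868 z 0.09189362485891729 encl ((447.595703125, 21.928197860717773), 31.0976619720459)
 tilt [ 0.00076218 -0.00425539]
rim 3781 ((447.98590087890625, 20.775386810302734), 43.84579849243164) 0.0771765671745673
```

Emit:
{"op": "apply_moves", "data": {
  "jaw": [0,0,0,0,0,1,1,1,1,1,1],
  "linear": [
    [0,-1.1,-0.2],
    [2,-1.1,-0.2],
    [5,-1.1,-0.2],
    [5,-1.1,-0.2],
    [5,-1.1,-0.2],
    [5,-1.1,-0.2],
    [5,-1.1,-0.2],
    [5,-1.1,-0.2],
    [-30,-1.1,-0.2],
    [-70,-1.1,-0.2],
    [-90,-1.1,-0.2]
  ],
  "angular": [
    [0,0,0],
    [0,0,0],
    [0,0,0],
    [0,0,0],
    [0,0,0],
    [0,0,0],
    [0,0,0],
    [0,0,0],
    [0,0,0],
    [0,0,0],
    [0,0,0]
  ]
}}

```text
clock: 13.7
eef_pos: [0.4509, 0.0188, 0.1799]
tool_rot: [-0.447, 1.52, 0.444]
wrist_force: [0.0, -0.1, 0.6]
finger_gap: 0.0939
```

```bash
python3 - <<'E'
from chk import *
upd([-90,-1.1,-.2],[0,0,0]); chk("w9",OR,.048)
plan([.443,-.315,.17],down(0))
E
```

```text
t 13.7 p [0.4509 0.0188 0.1799] cmd [0.4488 0.02   0.1769] x [ 0.005 -0.    -1.   ] jawdir deg 32.58 cmdjaw 32.68 gap 0.0939 F [ 0.  -0.1  0.6] q [-0.08 -0.13  1.64  0.    1.63 -0.65]
held n 2291 z 0.047936639557779104 encl ((447.6061096191406, 20.29015350341797), 30.609912872314453)
 tilt [ 0.00417998 -0.00162372]
rim 2503 ((447.8638000488281, 20.617395401000977), 43.6336555480957) 0.07679235572095755
linear [6.8, -278.9, -185.8] angular [32.68, 0.04, -0.0] rows>= 6.703094282341134
```

View pics/w9.png

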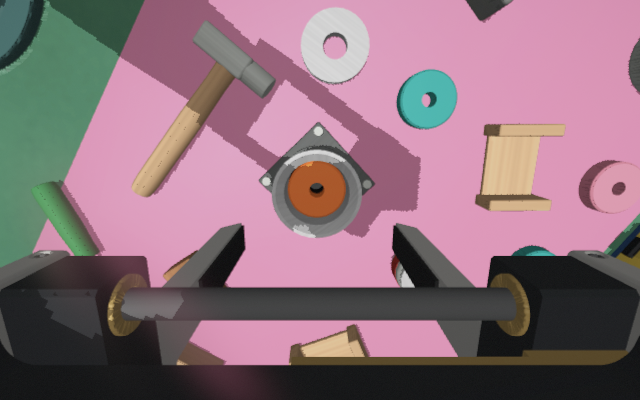

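Orange lies flat on the black one (top at 48 mm). On to blue.

Emit:
{"op": "apply_moves", "data": {
  "jaw": [1,1,1,1,1,1,1,1,1,1],
  "linear": [
    [7,-279,-186],
    [7,-279,-186],
    [7,-279,-186],
    [7,-279,-186],
    [7,-279,-186],
    [7,-279,-186],
    [7,-279,-186],
    [7,-279,-186],
    [7,-279,-186],
    [7,-279,-186]
  ],
  "angular": [
    [32.7,0,0],
    [32.7,0,0],
    [32.7,0,0],
    [32.7,0,0],
    [32.7,0,0],
    [32.7,0,0],
    [32.7,0,0],
    [32.7,0,0],
    [32.7,0,0],
    [32.7,0,0]
  ]
}}

```text
clock: 14.75
eef_pos: [0.443, -0.3151, 0.1687]
tool_rot: [0.002, 1.571, 0.0]
wrist_force: [-1.0, -0.0, -0.4]
finger_gap: 0.0939
```

```bash
python3 - <<'E'
from chk import *
upd([7,-279,-186],[32.7,0,0]); state()
c=bot.camera("wrist"); cv2.imwrite("pics/w10.png",c["image"][:,:,::-1]); np.savez("pics/w10.npz",**c)
ce=(.443,-.315)
held(c,ce,.026,BL)
P,u,v=cloud(c);q=P[(np.hypot(P[:,0]-ce[0],P[:,1]-ce[1])<.065)&(P[:,2]>.03)&(P[:,2]<.045)]
print(cv2.minAreaRect((q[:,:2]*1000).astype(np.float32)),np.median(q[:,2]))
E
```

```text
t 14.75 p [ 0.443  -0.3151  0.1687] cmd [ 0.4429 -0.3152  0.1698] x [-0.001  0.001 -1.   ] jawdir deg -0.06 cmdjaw -0.02 gap 0.0939 F [-1.  -0.  -0.4] q [-0.72  0.08  1.45  0.    1.61 -0.72]
held n 2198 z 0.025859743664492008 encl ((442.9980163574219, -316.277587890625), 30.859628677368164)
 tilt [ 0.00436335 -0.00566151]
((441.0065612792969, -315.5639343261719), (96.17599487304688, 69.14810943603516), 89.05516815185547) 0.03376217219524924
```

View pics/w10.png

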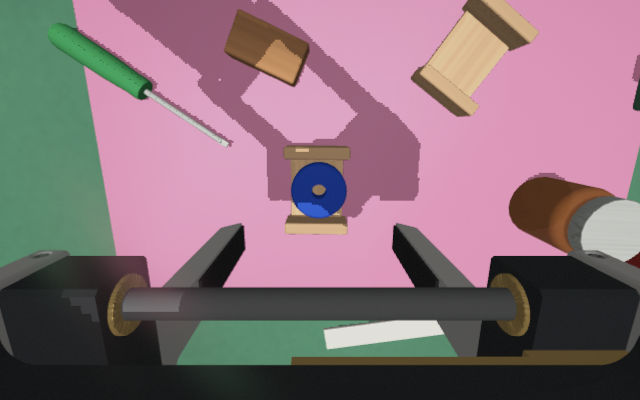

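Emit:
{"op": "apply_moves", "data": {
  "jaw": [1,1,1,1,1,1,1,0,0,0,0,0],
  "linear": [
    [30,-1.1,0],
    [70,-1.1,0],
    [105,-1.1,0],
    [130,-1.1,0],
    [145,-1.1,0],
    [151,-1.1,0],
    [151,-1.1,0],
    [151,-1.1,0],
    [151,-1.1,0],
    [151,-1.1,0],
    [151,-1.1,0],
    [151,-1.1,0]
  ],
  "angular": [
    [0.9,0,0],
    [0.9,0,0],
    [0.9,0,0],
    [0.9,0,0],
    [0.9,0,0],
    [0.9,0,0],
    [0.9,0,0],
    [0.9,0,0],
    [0.9,0,0],
    [0.9,0,0],
    [0.9,0,0],
    [0.9,0,0]
  ],
  "newtons": 25
}}

```text
clock: 16.0
eef_pos: [0.4433, -0.3177, 0.0189]
tool_rot: [0.014, 1.57, -0.015]
wrist_force: [0.8, -0.1, 1.3]
finger_gap: 0.0611
```

```bash
python3 - <<'E'
from mv import *
upd([151,-1.1,0],[.9,0,0]); state(); p,R=load(); plan([.447,.0205,.15],R)
E
```

```text
t 16.0 p [ 0.4433 -0.3177  0.0189] cmd [ 0.443  -0.3163  0.0188] x [ 0.001 -0.001 -1.   ] jawdir deg -1.02 cmdjaw -0.92 gap 0.0611 F [ 0.8 -0.1  1.3] q [-0.73  0.19  1.64  0.    1.31 -0.71]
linear [-131.1, 336.8, -1.4] angular [0.0, 0.0, 0.0] rows>= 7.229479060423162
```

Emit:
{"op": "apply_moves", "data": {
  "jaw": [0,0,0,0,0,0,0,0,0,0,0,0],
  "linear": [
    [-20,0,0],
    [-60,0,0],
    [-100,0,0],
    [-131,30,0],
    [-131,75,0],
    [-131,120,0],
    [-131,165,0],
    [-131,210,0],
    [-131,255,0],
    [-131,300,-1],
    [-131,337,-1.4],
    [-131,337,-1.4]
  ],
  "angular": [
    [0,0,0],
    [0,0,0],
    [0,0,0],
    [0,0,0],
    [0,0,0],
    [0,0,0],
    [0,0,0],
    [0,0,0],
    [0,0,0],
    [0,0,0],
    [0,0,0],
    [0,0,0]
  ]
}}

```text
clock: 17.2
eef_pos: [0.4469, 0.0235, 0.149]
tool_rot: [0.011, 1.571, -0.007]
wrist_force: [-0.2, -1.4, -0.8]
finger_gap: 0.0611
```

Emit:
{"op": "apply_moves", "data": {
  "jaw": [0,0],
  "linear": [
    [0,0,0],
    [0,0,0]
  ],
  "angular": [
    [0,0,0],
    [0,0,0]
  ]
}}

```text
clock: 17.4
eef_pos: [0.4475, 0.0187, 0.149]
tool_rot: [0.014, 1.571, -0.015]
wrist_force: [0.5, -0.2, -2.0]
finger_gap: 0.061
```

```bash
python3 - <<'E'
from chk import *
upd([-131,337,-1.4],[0,0,0]); chk("w11",BL,.157)
E
```

```text
t 17.4 p [0.4475 0.0187 0.149 ] cmd [0.447  0.0207 0.1499] x [-0. -0. -1.] jawdir deg -1.07 cmdjaw -0.92 gap 0.061 F [ 0.5 -0.2 -2. ] q [-0.08 -0.12  1.69 -0.    1.58 -0.07]
held n 6957 z 0.15602180190437917 encl ((447.31561279296875, 20.277477264404297), 31.37015151977539)
 tilt [ 0.00019555 -0.00633659]
rim 1679 ((447.74169921875, 20.519493103027344), 43.546661376953125) 0.07710034139240934
```

View pics/w11.png

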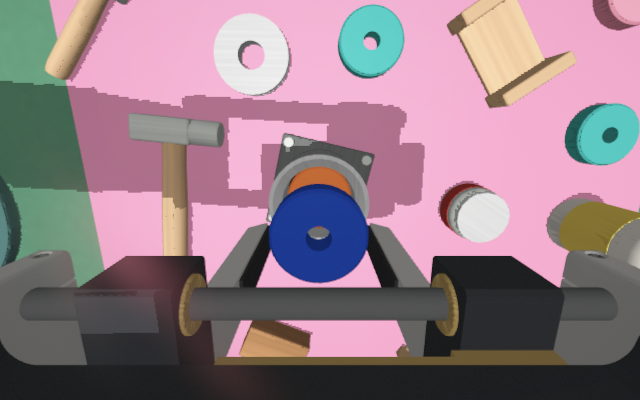

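Emit:
{"op": "apply_moves", "data": {
  "jaw": [0,0,0,0,0],
  "linear": [
    [20,0.2,0.4],
    [40,0.2,0.4],
    [55,0.2,0.4],
    [63,0.2,0.4],
    [63,0.2,0.4]
  ],
  "angular": [
    [0,0,0],
    [0,0,0],
    [0,0,0],
    [0,0,0],
    [0,0,0]
  ]
}}

```text
clock: 17.95
eef_pos: [0.4471, 0.0188, 0.085]
tool_rot: [0.016, 1.574, -0.015]
wrist_force: [0.2, -0.2, -1.9]
finger_gap: 0.0612
```

```bash
python3 - <<'E'
from chk import *
upd([63,.2,.4],[0,0,0]); chk("w12",BL,.094)
E
```

```text
t 17.95 p [0.4471 0.0188 0.085 ] cmd [0.4474 0.0209 0.0869] x [-0.003  0.    -1.   ] jawdir deg -1.12 cmdjaw -0.92 gap 0.0612 F [ 0.2 -0.2 -1.9] q [-0.08 -0.08  1.78 -0.    1.44 -0.07]
held n 6936 z 0.09199197009494459 encl ((446.8981628417969, 19.908584594726562), 31.43745994567871)
 tilt [-0.00248406 -0.0042424 ]
rim 3686 ((447.9809875488281, 20.219152450561523), 44.03559112548828) 0.07726504321828755
```

Emit:
{"op": "apply_moves", "data": {
  "jaw": [0,0,0,0,0,1,1,1,1,1,1,1],
  "linear": [
    [0,0.4,0.9],
    [2,0.4,0.9],
    [5,0.4,0.9],
    [5,0.4,0.9],
    [5,0.4,0.9],
    [5,0.4,0.9],
    [5,0.4,0.9],
    [5,0.4,0.9],
    [-30,0.4,0.9],
    [-70,0.4,0.9],
    [-90,0.4,0.9],
    [-90,0.4,0.9]
  ],
  "angular": [
    [0,0,0],
    [0,0,0],
    [0,0,0],
    [0,0,0],
    [0,0,0],
    [0,0,0],
    [0,0,0],
    [0,0,0],
    [0,0,0],
    [0,0,0],
    [0,0,0],
    [0,0,0]
  ]
}}

```text
clock: 19.2
eef_pos: [0.4513, 0.0199, 0.1803]
tool_rot: [0.014, 1.563, -0.014]
wrist_force: [-0.1, 0.3, 0.2]
finger_gap: 0.0941
```

```bash
python3 - <<'E'
from chk import *
upd([-90,.4,.9],[0,0,0]); chk("w13",BL,.068)
# look position above tab
th=np.radians(74)
plan([.40,.342,.20],down(th))
E
```

```text
t 19.2 p [0.4513 0.0199 0.1803] cmd [0.4483 0.0212 0.1769] x [ 0.008 -0.001 -1.   ] jawdir deg -1.02 cmdjaw -0.92 gap 0.0941 F [-0.1  0.3  0.2] q [-0.08 -0.13  1.64  0.    1.63 -0.06]
held n 2689 z 0.06786670684350316 encl ((447.9150695800781, 22.377975463867188), 31.238162994384766)
 tilt [ 0.00321102 -0.00056129]
rim 2440 ((447.8656921386719, 20.502609252929688), 43.65319061279297) 0.07676462966780481
linear [-23.1, 320.0, -53.4] angular [-74.92, 0.04, 0.01] rows>= 8.722098566409574
```

View pics/w13.png

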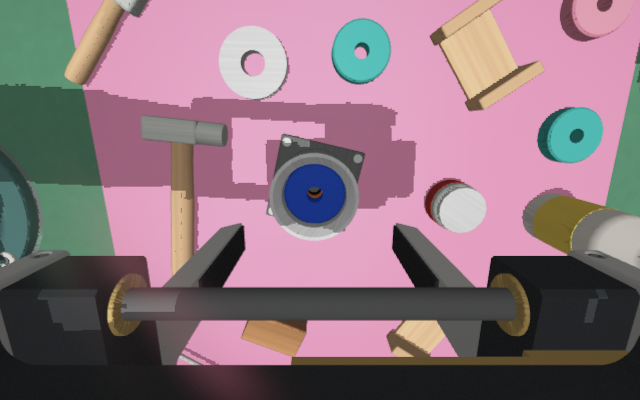

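Emit:
{"op": "apply_moves", "data": {
  "jaw": [1,1,1,1,1,1,1,1,1,1,1,1],
  "linear": [
    [-23,320,-53],
    [-23,320,-53],
    [-23,320,-53],
    [-23,320,-53],
    [-23,320,-53],
    [-23,320,-53],
    [-23,320,-53],
    [-23,320,-53],
    [-23,320,-53],
    [-23,320,-53],
    [-23,320,-53],
    [-23,320,-53]
  ],
  "angular": [
    [-75,0,0],
    [-75,0,0],
    [-75,0,0],
    [-75,0,0],
    [-75,0,0],
    [-75,0,0],
    [-75,0,0],
    [-75,0,0],
    [-75,0,0],
    [-75,0,0],
    [-75,0,0],
    [-75,0,0]
  ]
}}

```text
clock: 20.45
eef_pos: [0.4014, 0.3405, 0.1983]
tool_rot: [-0.999, 1.331, 1.0]
wrist_force: [0.3, 0.3, -0.1]
finger_gap: 0.0941
```

```bash
python3 - <<'E'
from chk import *
upd([-23,320,-53],[-75,0,0]); state()
c=bot.camera("wrist"); cv2.imwrite("pics/w14.png",c["image"][:,:,::-1]); np.savez("pics/w14.npz",**c)
P,u,v=cloud(c); h=cv2.cvtColor(c["image"],cv2.COLOR_RGB2HSV)[v,u]
s=(np.hypot(P[:,0]-.44,P[:,1]-.33)<.15)&(P[:,2]>.08)&(P[:,2]<.1)
rr=s&((h[:,0]<8)|(h[:,0]>172))&(h[:,1]>150); y=s&(h[:,0]>20)&(h[:,0]<35)&(h[:,1]>120)
for m in (rr,y): q=P[m]; print(m.sum(),cv2.minAreaRect((q[:,:2]*1000).astype(np.float32)),np.median(q[:,2]))
E
```

```text
t 20.45 p [0.4014 0.3405 0.1983] cmd [0.4004 0.342  0.1999] x [-0.001 -0.001 -1.   ] jawdir deg 73.87 cmdjaw 74.08 gap 0.0941 F [ 0.3  0.3 -0.1] q [ 0.6   0.04  1.44  0.    1.67 -0.69]
459 ((404.1114196777344, 340.4517517089844), (10.88779067993164, 38.238792419433594), 73.98035430908203) 0.09486708432688945
4707 ((459.09649658203125, 324.7103271484375), (86.46197509765625, 74.83198547363281), 73.59284210205078) 0.09207189215662936
```

View pics/w14.png

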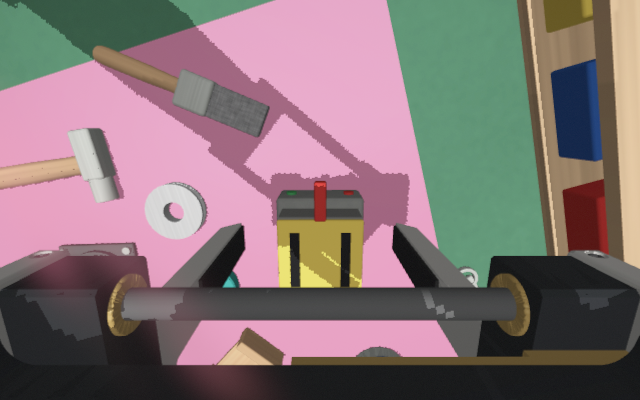

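```bash
python3 - <<'E'
from mv import *
p,R=load(); plan([.397,.3432,.074],R)
for d in range(0,111,5):
    f=np.radians(d); print(d,[round(-(115*np.sin(f)+3*np.cos(f)-3),1),round(-(-115*np.cos(f)+3*np.sin(f)+115),1)],end=' ')
E
```

```text
linear [125.9, 3.7, 0.1] angular [0.0, 0.0, 0.0] rows>= 2.5190347512770037
0 [np.float64(-0.0), np.float64(-0.0)] 5 [np.float64(-10.0), np.float64(-0.7)] 10 [np.float64(-19.9), np.float64(-2.3)] 15 [np.float64(-29.7), np.float64(-4.7)] 20 [np.float64(-39.2), np.float64(-8.0)] 25 [np.float64(-48.3), np.float64(-12.0)] 30 [np.float64(-57.1), np.float64(-16.9)] 35 [np.float64(-65.4), np.float64(-22.5)] 40 [np.float64(-73.2), np.float64(-28.8)] 45 [np.float64(-80.4), np.float64(-35.8)] 50 [np.float64(-87.0), np.float64(-43.4)] 55 [np.float64(-92.9), np.float64(-51.5)] 60 [np.float64(-98.1), np.float64(-60.1)] 65 [np.float64(-102.5), np.float64(-69.1)] 70 [np.float64(-106.1), np.float64(-78.5)] 75 [np.float64(-108.9), np.float64(-88.1)] 80 [np.float64(-110.8), np.float64(-98.0)] 85 [np.float64(-111.8), np.float64(-108.0)] 90 [np.float64(-112.0), np.float64(-118.0)] 95 [np.float64(-111.3), np.float64(-128.0)] 100 [np.float64(-109.7), np.float64(-137.9)] 105 [np.float64(-107.3), np.float64(-147.7)] 110 [np.float64(-104.0), np.float64(-157.2)]
```

Emit:
{"op": "apply_moves", "data": {
  "jaw": [0.5,0.5,0.5,0.5,0.5,0.5,0,0,0,0,0,0],
  "linear": [
    [20,3.7,0],
    [50,3.7,0],
    [85,3.7,0],
    [110,3.7,0],
    [125,3.7,0],
    [125,3.7,0],
    [125,3.7,0],
    [125,3.7,0],
    [125,3.7,0],
    [125,3.7,0],
    [125,3.7,0],
    [125,3.7,0]
  ],
  "angular": [
    [0,0,0],
    [0,0,0],
    [0,0,0],
    [0,0,0],
    [0,0,0],
    [0,0,0],
    [0,0,0],
    [0,0,0],
    [0,0,0],
    [0,0,0],
    [0,0,0],
    [0,0,0]
  ],
  "newtons": 8
}}

```text
clock: 21.7
eef_pos: [0.3986, 0.3427, 0.0751]
tool_rot: [-1.0, 1.326, 1.001]
wrist_force: [-0.7, 1.7, 2.0]
finger_gap: 0.0114
```

```bash
python3 - <<'E'
from chk import *
upd([125,3.7,0],[0,0,0]); state()
c=bot.camera("wrist"); cv2.imwrite("pics/w15.png",c["image"][:,:,::-1])
E
```

```text
t 21.7 p [0.3986 0.3427 0.0751] cmd [0.3969 0.3431 0.0749] x [ 0.001  0.002 -1.   ] jawdir deg 73.98 cmdjaw 74.08 gap 0.0114 F [-0.7  1.7  2. ] q [ 0.6   0.09  1.63  0.    1.42 -0.69]
```

View pics/w15.png

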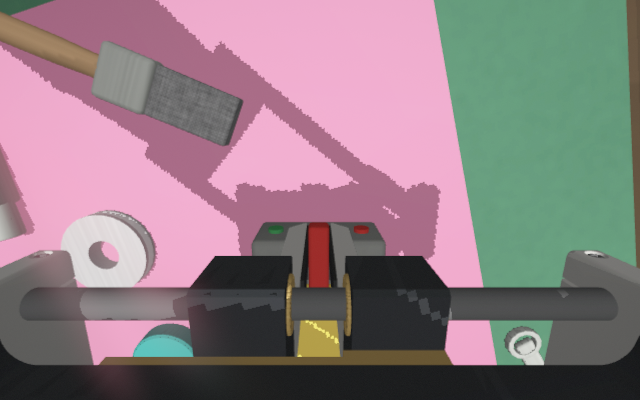

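Emit:
{"op": "apply_moves", "data": {
  "jaw": [0,0,0,0,0,0,0,0,0,0,0,0],
  "linear": [
    [-10,-0.7,0],
    [-19.9,-2.3,0],
    [-29.7,-4.7,0],
    [-39.2,-8,0],
    [-48.3,-12,0],
    [-57.1,-16.9,0],
    [-65.4,-22.5,0],
    [-73.2,-28.8,0],
    [-80.4,-35.8,0],
    [-87,-43.4,0],
    [-92.9,-51.5,0],
    [-98.1,-60.1,0]
  ],
  "angular": [
    [0,0,0],
    [0,0,0],
    [0,0,0],
    [0,0,0],
    [0,0,0],
    [0,0,0],
    [0,0,0],
    [0,0,0],
    [0,0,0],
    [0,0,0],
    [0,0,0],
    [0,0,0]
  ]
}}

```text
clock: 22.95
eef_pos: [0.4561, 0.3261, 0.1732]
tool_rot: [-1.0, 1.327, 1.002]
wrist_force: [1.4, 6.2, -2.5]
finger_gap: 0.0116
```

```bash
python3 - <<'E'
from chk import *
upd([-98.1,-60.1,0],[0,0,0]); state()
c=bot.camera("scene"); cv2.imwrite("pics/s2.png",cv2.resize(c["image"][40:200,300:500,::-1],None,fx=4,fy=3.7))
E
```

```text
t 22.95 p [0.4561 0.3261 0.1732] cmd [0.4546 0.3266 0.173 ] x [-0.     0.002 -1.   ] jawdir deg 74.01 cmdjaw 74.08 gap 0.0116 F [ 1.4  6.2 -2.5] q [ 0.52  0.12  1.4   0.    1.62 -0.77]
```

View pics/s2.png

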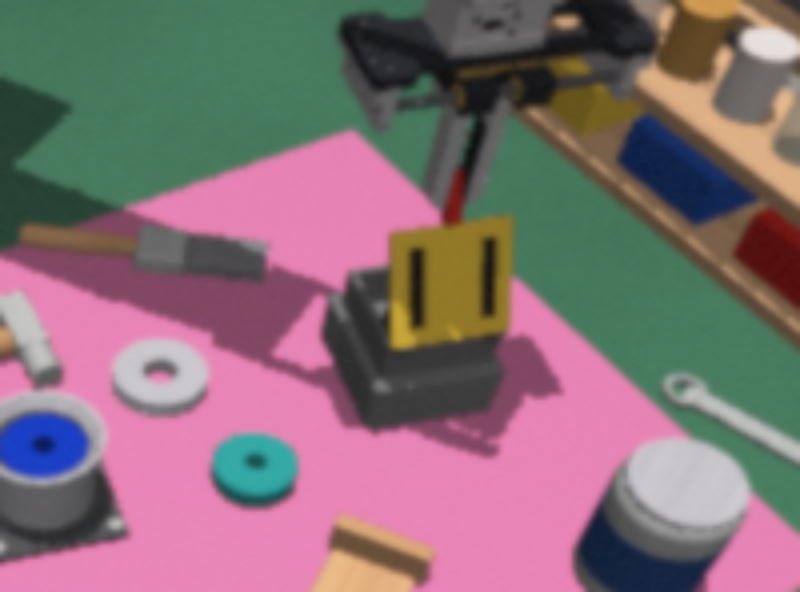

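Emit:
{"op": "apply_moves", "data": {
  "jaw": [0,0,0,0,0,0,0,0,0,0],
  "linear": [
    [-4.4,-9,0],
    [-8,-18.4,0],
    [-10.8,-28,0],
    [-12.7,-37.9,0],
    [-13.7,-47.9,0],
    [-13.9,-57.9,0],
    [-13.2,-67.9,0],
    [-11.6,-77.8,0],
    [-9.2,-87.6,0],
    [-9.2,-87.6,0]
  ],
  "angular": [
    [0,0,0],
    [0,0,0],
    [0,0,0],
    [0,0,0],
    [0,0,0],
    [0,0,0],
    [0,0,0],
    [0,0,0],
    [0,0,0],
    [0,0,0]
  ]
}}

```text
clock: 24.0
eef_pos: [0.5414, 0.3016, 0.1823]
tool_rot: [-1.0, 1.326, 1.001]
wrist_force: [2.3, 4.9, 0.2]
finger_gap: 0.0124
```

```bash
python3 - <<'E'
from chk import *
upd([-9.2,-87.6,0],[0,0,0]); state()
c=bot.camera("scene"); cv2.imwrite("pics/s3.png",cv2.resize(c["image"][40:200,300:500,::-1],None,fx=4,fy=3.7))
E
```

```text
t 24.0 p [0.5414 0.3016 0.1823] cmd [0.5389 0.3025 0.1823] x [ 0.002  0.002 -1.   ] jawdir deg 73.95 cmdjaw 74.08 gap 0.0124 F [2.3 4.9 0.2] q [ 0.42  0.25  1.23  0.    1.66 -0.87]
```

View pics/s3.png

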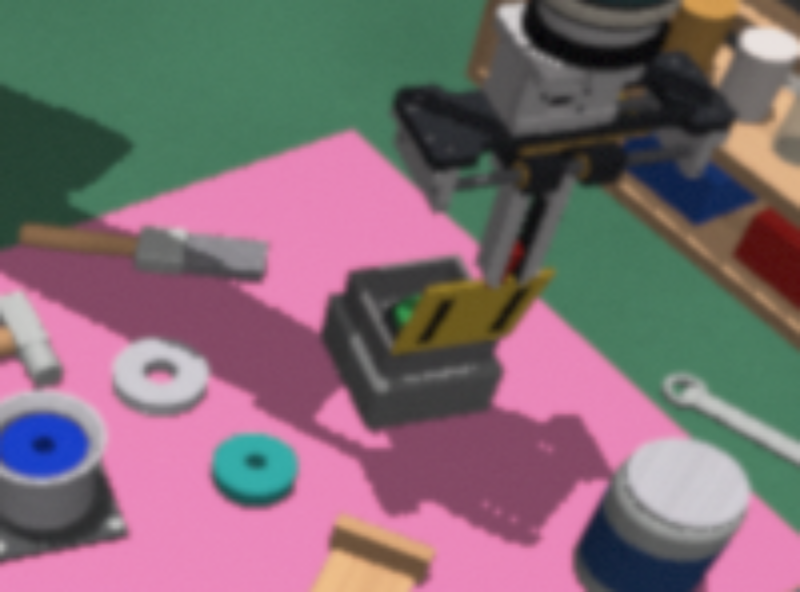

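Emit:
{"op": "apply_moves", "data": {
  "jaw": [0.5,0.5,0.5,0.5,0.5,0.5,0.5],
  "linear": [
    [0,0,0],
    [0,0,0],
    [0,0,0],
    [-30,0,0],
    [-70,0,0],
    [-90,0,0],
    [-90,0,0]
  ],
  "angular": [
    [0,0,0],
    [0,0,0],
    [0,0,0],
    [0,0,0],
    [0,0,0],
    [0,0,0],
    [0,0,0]
  ]
}}

```text
clock: 24.75
eef_pos: [0.5411, 0.3013, 0.2762]
tool_rot: [-1.001, 1.322, 0.998]
wrist_force: [0.1, 0.2, 0.3]
finger_gap: 0.0467
```

```bash
python3 - <<'E'
from chk import *
upd([-90,0,0],[0,0,0]); state()
c=bot.camera("scene"); cv2.imwrite("pics/s4.png",cv2.resize(c["image"][40:200,300:500,::-1],None,fx=4,fy=3.7))
c=bot.camera("top"); np.savez("pics/t4.npz",**c)
P,u,v=cloud(c);s=(np.hypot(P[:,0]-.464,P[:,1]-.3235)<.04)&(P[:,2]<.1); h=cv2.cvtColor(c["image"],cv2.COLOR_RGB2HSV)[v,u]
g=s&(h[:,0]>45)&(h[:,0]<80)&(h[:,1]>120); q=P[g]; print(len(q),np.median(q,0) if len(q) else 0)
plan([.464,.3238,.27],load()[1])
E
```

```text
t 24.75 p [0.5411 0.3013 0.2762] cmd [0.5388 0.3025 0.2723] x [ 0.007  0.002 -1.   ] jawdir deg 73.96 cmdjaw 74.08 gap 0.0467 F [0.1 0.2 0.3] q [ 0.42  0.24  1.06 -0.    1.84 -0.87]
76 [0.46399798 0.31735363 0.07109264]
linear [2.2, 77.8, -0.1] angular [0.0, 0.0, 0.0] rows>= 1.5566481812274622
```

View pics/s4.png

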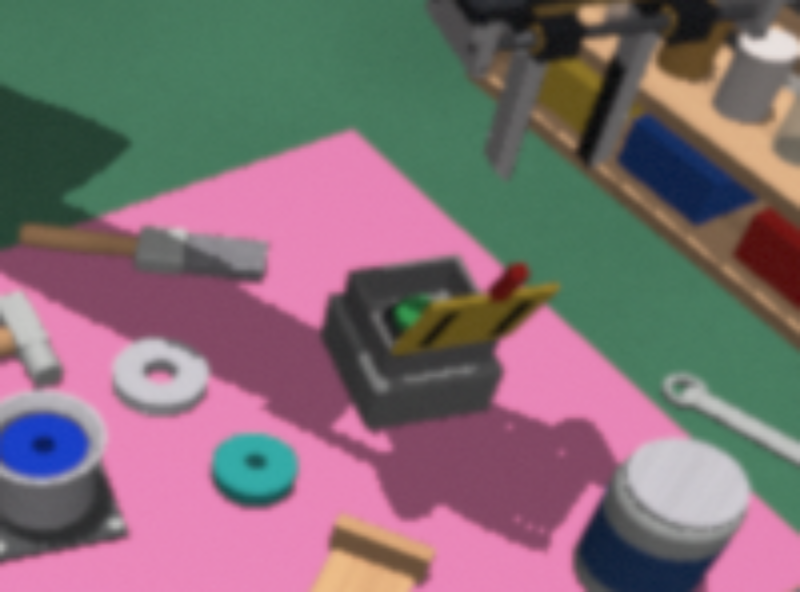

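Emit:
{"op": "apply_moves", "data": {
  "jaw": [0,0,0,0,0,0,0,0,0,0,0],
  "linear": [
    [0,45,0],
    [0,80,0],
    [0,80,0],
    [30,80,0],
    [70,80,0],
    [110,80,0],
    [145,80,0],
    [170,80,0],
    [180,80,0],
    [180,80,0],
    [180,80,0]
  ],
  "angular": [
    [0,0,0],
    [0,0,0],
    [0,0,0],
    [0,0,0],
    [0,0,0],
    [0,0,0],
    [0,0,0],
    [0,0,0],
    [0,0,0],
    [0,0,0],
    [0,0,0]
  ]
}}

```text
clock: 25.95
eef_pos: [0.4638, 0.3234, 0.0923]
tool_rot: [-1.001, 1.328, 1.0]
wrist_force: [1.1, 0.6, 1.1]
finger_gap: 0.0003
```

```bash
python3 - <<'E'
from chk import *
upd([180,80,0],[0,0,0]); state()
c=bot.camera("wrist"); cv2.imwrite("pics/w16.png",c["image"][:,:,::-1])
E
```

```text
t 25.95 p [0.4638 0.3234 0.0923] cmd [0.462  0.3245 0.0922] x [ 0.001  0.    -1.   ] jawdir deg 73.97 cmdjaw 74.08 gap 0.0003 F [1.1 0.6 1.1] q [ 0.51  0.17  1.51 -0.    1.47 -0.78]
```

View pics/w16.png

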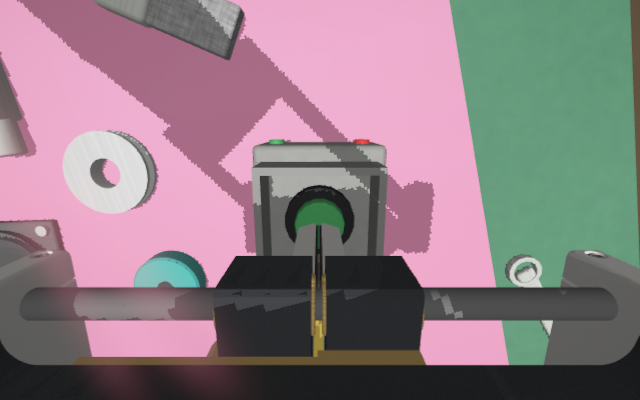

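Emit:
{"op": "apply_moves", "data": {
  "jaw": [0,0,0,0,0,0,0],
  "linear": [
    [12,0,0],
    [20,0,0],
    [23,0,0],
    [25,0,0],
    [26.5,0,0],
    [26.5,0,0],
    [26.5,0,0]
  ],
  "angular": [
    [0,0,0],
    [0,0,0],
    [0,0,0],
    [0,0,0],
    [0,0,0],
    [0,0,0],
    [0,0,0]
  ]
}}

```text
clock: 26.7
eef_pos: [0.4634, 0.3234, 0.0663]
tool_rot: [-1.001, 1.327, 1.001]
wrist_force: [-1.3, -0.4, 4.2]
finger_gap: 0.0006
```

Emit:
{"op": "apply_moves", "data": {
  "jaw": [0,0,0,0,0],
  "linear": [
    [1,0,0],
    [1.5,0,0],
    [2,0,0],
    [2,0,0],
    [2,0,0]
  ],
  "angular": [
    [0,0,0],
    [0,0,0],
    [0,0,0],
    [0,0,0],
    [0,0,0]
  ]
}}

```text
clock: 27.2
eef_pos: [0.4634, 0.3235, 0.0661]
tool_rot: [-1.001, 1.327, 1.0]
wrist_force: [-2.8, -2.5, 13.5]
finger_gap: 0.0004
```

Bottomed out (13.5 N at the stop). Retract.

Emit:
{"op": "apply_moves", "data": {
  "jaw": [0,0,0,0,0,0,0,0,0,0],
  "linear": [
    [-10,0,0],
    [-40,0,0],
    [-80,0,0],
    [-120,0,0],
    [-150,0,0],
    [-150,40,0],
    [-150,80,0],
    [-150,110,0],
    [-150,110,0],
    [-150,110,0]
  ],
  "angular": [
    [0,0,0],
    [0,0,0],
    [0,0,0],
    [0,0,0],
    [0,0,0],
    [0,0,0],
    [0,0,0],
    [0,0,0],
    [0,0,0],
    [0,0,0]
  ]
}}

```text
clock: 28.2
eef_pos: [0.3572, 0.3537, 0.213]
tool_rot: [-1.002, 1.328, 1.001]
wrist_force: [0.8, 0.2, -0.4]
finger_gap: 0.0005
```

```bash
python3 - <<'E'
from chk import *
state()
for n in("scene","top"):
    c=bot.camera(n); cv2.imwrite(f"pics/{n}_end.png",c["image"][:,:,::-1])
    P,u,v=cloud(c); h=cv2.cvtColor(c["image"],cv2.COLOR_RGB2HSV)[v,u]
    g=(np.hypot(P[:,0]-.464,P[:,1]-.3235)<.03)&(P[:,2]<.1)&(h[:,0]>45)&(h[:,0]<80)&(h[:,1]>120); print(n,"button",g.sum(),np.median(P[g],0))
    b=(np.hypot(P[:,0]-.447,P[:,1]-.0205)<.04)&BL(h); print("blue",b.sum(),np.median(P[b],0))
    y=(np.hypot(P[:,0]-.54,P[:,1]-.30)<.1)&(P[:,2]>.09)&(h[:,0]>20)&(h[:,0]<35)&(h[:,1]>120); Q=P[y]-np.array([.508,.311,.086]); f=Q@np.array([.961,-.276,0]); print("guard angle",np.median(np.arctan2(Q[:,2],-f)[Q[:,2]>.03]))
E
```

```text
t 28.2 p [0.3572 0.3537 0.213 ] cmd [0.462  0.3245 0.0922] x [ 0.001 -0.    -1.   ] jawdir deg 74.05 cmdjaw 74.08 gap 0.0005 F [ 0.8  0.2 -0.4] q [ 0.67 -0.02  1.47 -0.    1.7  -0.62]
scene button 52 [0.46056547 0.31757293 0.07092457]
blue 306 [0.44752709 0.02193705 0.06753558]
guard angle 2.0541210087195423
top button 75 [0.46134788 0.32523403 0.07160918]
blue 293 [0.44821015 0.02867404 0.06758689]
guard angle 1.9279978955423007
```

View pics/scene_end.png

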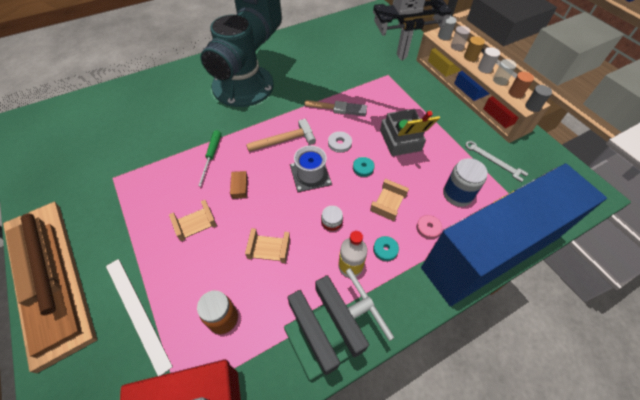

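The picture shows the column in the sleeve at (310,160), the guard open at (418,127), the cradles empty, the bystanders in place and the arm clear. Handing in.

```bash
python3 -c "
from bench import bot
print(bot.finish_job())"
```

```text
the job is handed in; nothing more can be done
None
```

I stacked the black, orange and blue rings flat in the sleeve, flipped the guard open by its tab, pressed the start button to its stop and let it go. I handed the job in shortly after 28 s of the 72 s; no verdict was reported.

- **Rings:** The wrist camera put the ring tops at about 28, 48 and 68 mm above the table after each drop. These match the heights expected for rings lying fully down. The final pictures still showed blue at about 67.6 mm.
- **Guard:** It stays open by itself. I measured about 1.93 rad from the top camera and 2.05 rad from the scene camera. The second value is past the 1.95 rad stop, so it reflects camera error.
- **Button:** The force climbed from 4.2 N to 13.5 N while the tool hardly sank further, so it was fully in. Afterwards its top was back at about 71–72 mm, which is sprung up.
- **Surroundings:** In the last scene picture the bystanders look in place and the arm is clear of everything. I judged this by eye and did not measure their positions again.
- **Disagreements:** The top and scene cameras disagreed with each other by up to about 9 mm in x, and the measured tool position was 1–2 mm off the commanded one. I aligned each ring to the sleeve with the wrist camera instead.

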